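Load both halves of the indexing table with toppled pole housings

TASK

Stand the toppled tall housings upright, stud up, on the white pad of the indexing table that faces the robot. Then turn its handwheel three full turns clockwise (seen from above), which brings the other white pad round to the front, and stand the short housings upright on that pad. Some housings may be missing; at the end all that are there stand on their pads, and the spray can and the roll of tape are left where they are.

Things in the scene. Friction and masses are not known exactly. Their poses are not given: they have to be found in the camera images.
- tall1_mid (a point): centre of a tall black pole housing, 126 mm long, about 300 g, at first lying on a side: flat foot, square body 50 x 50 x 96 mm, 36 mm square shoulder 14 mm long, brass stud 16 mm thick and 16 mm long at the top. The point is on the long axis, 63 mm from foot and stud tip. x axis: from foot to stud (up when it stands); y, z square to its sides. May be absent.
- tall2_mid (a point): centre of a tall black pole housing, 126 mm long, about 300 g, at first lying on a side: flat foot, square body 50 x 50 x 96 mm, 36 mm square shoulder 14 mm long, brass stud 16 mm thick and 16 mm long at the top. The point is on the long axis, 63 mm from foot and stud tip. x axis: from foot to stud (up when it stands); y, z square to its sides. May be absent.
- short1_mid (a point): centre of a short black pole housing, 90 mm long, about 200 g, at first lying on a side: flat foot, square body 50 x 50 x 60 mm, 36 mm square shoulder 14 mm long, brass stud 16 mm thick and 16 mm long at the top. The point is on the long axis, 45 mm from foot and stud tip. x axis: from foot to stud (up when it stands); y, z square to its sides. May be absent.
- short2_mid (a point): centre of a short black pole housing, 90 mm long, about 200 g, at first lying on a side: flat foot, square body 50 x 50 x 60 mm, 36 mm square shoulder 14 mm long, brass stud 16 mm thick and 16 mm long at the top. The point is on the long axis, 45 mm from foot and stud tip. x axis: from foot to stud (up when it stands); y, z square to its sides. May be absent.
- pad_first (a point): centre of the white pad that faces the robot at the start; tall housings go here. It lies flush in the top (66 mm above the bench) of the platter, a dark steel disc of 160 mm radius on a blue base. Pad 84 mm in x (radial) by 220 mm in y (along the row), its centre 68 mm from the platter's axis. x points to the platter's axis, z up. It turns with the platter.
- pad_second (a point): centre of the like white pad on the platter's opposite half (at the back at the start, in front after three turns of the wheel); short housings go here. Same size and height, also 68 mm from the platter's axis. Frame parallel to pad_first's, so x points away from the platter's axis.
- wheel_axis (a point): on the handwheel's upright axis, at its rim's top, 97 mm above the bench: level steel disc, 66 mm radius, on the gearbox left of the platter. A black upright crank knob, round, 20 to 25 mm thick, spinning freely on itself, stands 55 mm off the axis, from 4 to 66 mm above this point; with the wheel at 0 it lies towards this point's -x. The point does not turn; z up, x as pad_first's x at the start.
- wheel (a joint): angle of the handwheel, rad, 0 at the start and growing clockwise seen from above. Six turns of the wheel make one turn of the platter (same sense), so three turns (18.85) make half a turn. It turns lightly (about 2 N at the knob) and stays where it is left.
- platter (a joint): angle of the platter, rad, clockwise seen from above; one sixth of the wheel's.
- can: bystander: upright spray can, 56 mm thick, 150 mm tall, origin at the centre of its underside
- tape: bystander: roll of tape lying flat among the housings, 60 mm across, 20 mm high, origin under its centre

How it is judged:
On the way, in this order (a step that is already met when the one before it is completed fails the run):
1. every tall housing stands upright on the front pad, before the table is turned (angle between each of tall1_mid, tall2_mid's own x axis and vertical below 0.1 rad and x of tall1_mid in the frame of pad_first between -0.045 and 0.045 m and y of tall1_mid in the frame of pad_first between -0.112 and 0.112 m and z of tall1_mid in the frame of pad_first between 0.055 and 0.071 m and x of tall2_mid in the frame of pad_first between -0.045 and 0.045 m and y of tall2_mid in the frame of pad_first between -0.112 and 0.112 m and z of tall2_mid in the frame of pad_first between 0.055 and 0.071 m and value of joint wheel between -0.6 and 0.6 rad), for 0.3 s.
2. the handwheel has been turned three full turns clockwise (value of joint wheel between 18.55 and 19.15 rad), for 0.3 s.
3. every short housing stands upright on the second pad, now at the front (angle between each of short1_mid, short2_mid's own x axis and vertical below 0.1 rad and x of short1_mid in the frame of pad_second between -0.045 and 0.045 m and y of short1_mid in the frame of pad_second between -0.112 and 0.112 m and z of short1_mid in the frame of pad_second between 0.037 and 0.053 m and x of short2_mid in the frame of pad_second between -0.045 and 0.045 m and y of short2_mid in the frame of pad_second between -0.112 and 0.112 m and z of short2_mid in the frame of pad_second between 0.037 and 0.053 m), for 0.3 s.
At the end, for the whole second after the job is handed in: Each tall housing stands stud up (within 0.1 rad) on the first pad, each short one on the second, its centre within 45 mm (radially) and 112 mm (along the row) of the pad's centre, foot on the platter within 8 mm; handwheel at three turns clockwise within 0.3 rad (all of step 2 and all of step 3 and angle between each of tall1_mid, tall2_mid's own x axis and vertical below 0.1 rad and x of tall1_mid in the frame of pad_first between -0.045 and 0.045 m and y of tall1_mid in the frame of pad_first between -0.112 and 0.112 m and z of tall1_mid in the frame of pad_first between 0.055 and 0.071 m and x of tall2_mid in the frame of pad_first between -0.045 and 0.045 m and y of tall2_mid in the frame of pad_first between -0.112 and 0.112 m and z of tall2_mid in the frame of pad_first between 0.055 and 0.071 m); the robot touches nothing.
It fails at once if the can or the tape is moved more than 60 mm (distance of any of can, tape from where it was at the start of the episode above 0.06 m).
Of tall1, tall2, short1, short2 only 3 to 4 are there at a start; the rules pass over those that are not, and their reading is None.
At some moment in a run one of short1, short2 may be knocked a few centimetres aside while the robot is not near it.
Once in a run the grip may slacken for a moment while it holds something.
It also fails if it takes over 210 s, if anything falls off the work surface, if the arm or the gripper's body presses on something with over 40 N, if the wrist force passes 120 N, or if a joint passes its speed limit or range.

ROBOT

A 7-joint arm with a two-finger parallel gripper is mounted at the origin on the work surface. World frame = base frame: x ahead of the robot, y to its left, z up, the work surface at z = 0. Lengths are in m, angles in rad, forces in N, time in s.
With the tool pointing down it reaches from about 0.425 to 1.025 m from the base axis. Payload 9.4 kg.
Tool frame: the origin (TCP) lies at the very end of the fingers, on their centre line; the grasp point (between the pads) lies 19 mm behind it; z points along the fingers, y is the direction in which the jaws open and shut (so a half turn about z gives the same grasp; the last joint's range is limited). The gripper opens to 85 mm and grips with 20 to 120 N. Pads are 22 mm wide; open, the fingers measure 114 mm over their backs; the gripper's body (76 mm by 85 mm) begins 54 mm behind the grasp point. The pads swing forward as they close: fully open they stand 13 mm farther back than shut.
Start: joints at [1.245, 0.599, -0.003, 1.599, 0.002, 0.943, -0.08], TCP at [0.179, -0.703, 0.231] pointing down, gripper open.
Joint ranges: [-2.57, 2.57], [-0.35, 1.97], [-1.29, 1.29], [0.11, 2.56], [-1.05, 4.19], [0.11, 1.86], [-2.63, 2.63]. Speed limits (rad/s): [2.22, 2.22, 3.01, 3.01, 3.14, 3.14, 3.14].

INTERFACE

Orientations are given as a unit quaternion [x, y, z, w].
In Python, from bench import get_state, camera, finish_job gives the robot as it stands. The module is installed in compiled form; this text tells all that it offers.
- The arm moves only by the tool carry_out, never from a script. Its arguments are lists of equal length, an entry for each row: "offset": the shift along the tool's x, y, z in cm, a list of three; "angular": the turn, a rotation vector about the tool's x, y, z in units of 5 degrees (1.0 is 5 degrees), a list of three. A call has 1 to 5 rows; each row is the pose to reach, as a shift and turn from the pose commanded when the call began, along the tool's axes at that moment; what a row does not reach only later rows make up. A row lasts 1/10 s, in which the tool goes at most 50 mm and 8.59 degrees, less where a joint would pass 70% of its speed; a pose out of reach is approached as far as the arm can. A call with a gripper value outside its range is refused whole. "jaw" is the gripper's target within -1 to 1 (shut at 1, half-way at 0, fully open at -1), set as the call begins (left out, the last holds). The fingers move at their own pace and stop on an object; the grip force is fixed at half the most. Time passes only in rows, so rows that repeat a pose let the fingers close. It gives the time, the measured TCP pose, the force and the opening at its end, in the units of the state.
- get_state(): the state, without advancing time (a new reading comes with each control period).
- camera(name): name is "scene" or "top" or "wrist"; returns a dict with "pixels" (480x640x3 uint8, red, green, blue), "range_z" (480x640 float32, m along the optical axis (not along the pixel's ray), 0 where there is no reading), "camera_matrix" (3x3 intrinsics, pixels), "extrinsics" (4x4, takes a point from camera to world coordinates). Camera axes: x right, y down, z forward; pixel columns grow to the right and rows downward; lengths in m; the calibration is good to about 2 mm. The wrist camera is an equidistant fisheye: a pixel r from the principal point sees the ray r / f radians off the axis. A picture is of the moment at which its call begins.
- finish_job(): hands the job in, once; it reports no verdict.
The state is a dict: "t": time; "joint_pos": joint angles; "dq": joint speeds; "joint_torque": joint torques, N m; "eef_pos": TCP position; "eef_rot": TCP orientation; "ft_force": force on the tool from outside, world axes, zero at the start; "torque": the same for the moment, N m; "finger_gap": opening from 0.0 (shut) to 1.0 (fully open).
Only numpy, scipy, OpenCV 4.12 (cv2) and the standard library are available. Lean on these libraries where they do the work, as an engineer would, in place of code of your own. Each camera call takes 0.05 s, during which the arm holds its last target. There are 200 camera calls.

## Working session

There is one attempt and no reset: what is moved stays moved. The work goes in short steps, Python scripts to look and compute and a tool call to move; the robot and the scene stay as the last step left them, time stands still between calls to the robot, and variables do not carry over. Pictures are saved under pics/ and viewed, about 12 in all and at most 16, crops included, and the job is handed in when it is done.

Besides the shell and the picture viewer there is one more tool, called as name(argument=value, ...) on one line, values as JSON. carry_out: Moves the arm, as the interface text tells. Its arguments: {"type":"object","properties":{"offset":{"type":"array","items":{"type":"array","items":{"type":"number"}}},"angular":{"type":"array","items":{"type":"array","items":{"type":"number"}}},"jaw":{"type":"number"}},"required":["offset","angular"]}

```bash
mkdir -p pics
cat > h.py <<'E'
import numpy as np, cv2
from bench import get_state, camera, finish_job
from scipy.spatial.transform import Rotation as R
def save(n,p): cv2.imwrite(f'pics/{n}.png',p[:,:,::-1])
def cloud(c):
    K=c['camera_matrix'];E=c['extrinsics'];z=c['range_z'].astype(float)
    v,u=np.mgrid[:z.shape[0],:z.shape[1]]
    P=np.stack([(u-K[0,2])/K[0,0]*z,(v-K[1,2])/K[1,1]*z,z],-1)
    W=P@E[:3,:3].T+E[:3,3]; W[z<=0]=np.nan
    return W
def proj(c,p):
    E=np.linalg.inv(c['extrinsics']);q=E[:3,:3]@np.array(p)+E[:3,3];q=c['camera_matrix']@q;return q[:2]/q[2]
E
python3 - <<'E'
from h import *
s=get_state();print({k:np.round(v,3) for k,v in s.items()})
for n in('scene','top'):
    c=camera(n);save(n+'0',c['pixels']);np.savez(n+'0.npz',**c);print(n,np.round(c['extrinsics'],3).tolist(),c['camera_matrix'].tolist())
E
```

```text
{'t': np.float64(0.0), 'joint_pos': array([ 1.245,  0.6  , -0.003,  1.6  ,  0.002,  0.943, -0.08 ]), 'dq': array([-0.   , -0.   , -0.001, -0.001,  0.001,  0.   ,  0.001]), 'joint_torque': array([-0.0000e+00, -7.7646e+01,  1.5650e+00, -2.5801e+01,  1.2000e-02,
        9.0000e-03, -0.0000e+00]), 'eef_pos': array([ 0.178, -0.702,  0.23 ]), 'eef_rot': array([ 0.992,  0.124, -0.   , -0.001]), 'ft_force': array([ 0.712, -0.004,  0.403]), 'torque': array([0.022, 0.016, 0.005]), 'finger_gap': np.float64(1.0)}
scene [[-0.883, 0.328, -0.335, 0.942], [0.469, 0.634, -0.615, 0.72], [0.011, -0.7, -0.714, 0.948], [0.0, 0.0, 0.0, 1.0]] [[490.6201620965295, 0.0, 333.87672496818345], [0.0, 490.6201620965295, 239.0909034189479], [0.0, 0.0, 1.0]]
top [[0.134, -0.967, 0.216, 0.365], [-0.991, -0.131, 0.025, -0.02], [0.004, -0.218, -0.976, 0.922], [0.0, 0.0, 0.0, 1.0]] [[433.5106302482688, 0.0, 321.01780095123354], [0.0, 433.5106302482688, 248.28796805233264], [0.0, 0.0, 1.0]]
```

View pics/top0.png

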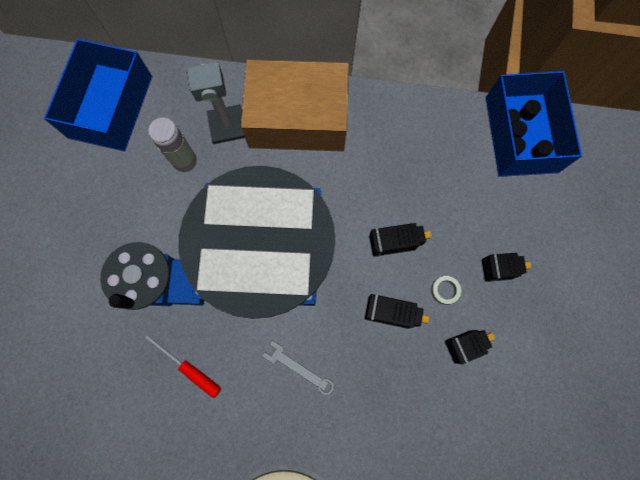

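View pics/scene0.png

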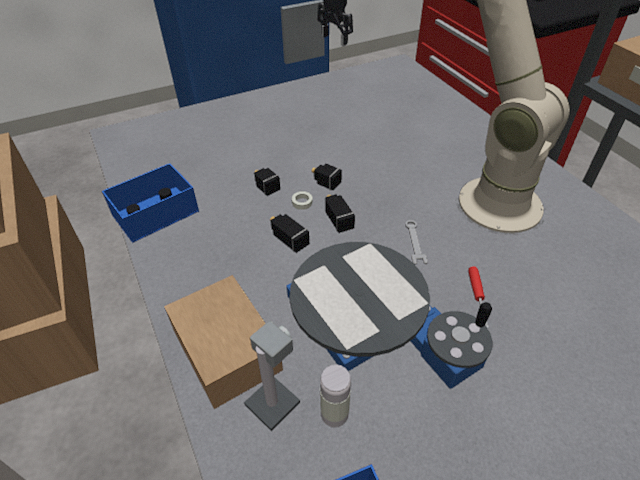

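```bash
cat >> h.py <<'E'
def housings(c,xr=(0.3,0.95),yr=(-0.7,-0.16),show=True):
    """lying housings: brass-stud pixels + black pixels; returns dict list from the depth cloud"""
    W=cloud(c);px=c['pixels'];hsv=cv2.cvtColor(px,cv2.COLOR_RGB2HSV)
    with np.errstate(all='ignore'):
        up=(W[...,2]>0.042)&(W[...,2]<0.06)&(W[...,0]>xr[0])&(W[...,0]<xr[1])&(W[...,1]>yr[0])&(W[...,1]<yr[1])
        br=(hsv[...,0]>8)&(hsv[...,0]<32)&(hsv[...,1]>130)&(hsv[...,2]>90)&(W[...,2]>0.01)&(W[...,2]<0.06)&(W[...,0]>xr[0])&(W[...,0]<xr[1])&(W[...,1]>yr[0])&(W[...,1]<yr[1])
    n,l,st,ce=cv2.connectedComponentsWithStats(up.astype(np.uint8));out=[]
    B=W[br]
    for i in range(1,n):
        if st[i,4]<150: continue
        p=W[l==i];m=np.median(p,0)
        (cx,cy),sz,a=cv2.minAreaRect((p[:,:2]*1000).astype(np.float32))
        d=np.linalg.norm(B[:,:2]-[cx/1000,cy/1000],axis=1);s=B[d<0.1].mean(0) if (d<0.1).any() else [0,0,0]
        v=np.array(s[:2])-[cx/1000,cy/1000]
        o=dict(c=np.round([cx,cy]),z=m[2],sz=np.round(sz),stud=np.round(np.array(s)*1000),ang=np.degrees(np.arctan2(v[1],v[0])),rect=a,px=ce[i].round())
        out.append(o)
        if show: print({k:np.round(x,3) for k,x in o.items()})
    return out
E
python3 - <<'E'
from h import *
for n in('top','scene'):
    c=dict(np.load(n+'0.npz'));print(n);housings(c)
    W=cloud(c);px=c['pixels'].astype(int);mn=px.min(-1)
    with np.errstate(all='ignore'):
        pad=((mn>150)&(W[...,2]>0.055)&(W[...,2]<0.075)&(W[...,0]>.3)&(W[...,0]<.95)&(abs(W[...,1])<.3)).astype(np.uint8)
        plat=((W[...,2]>0.06)&(W[...,2]<0.072)&(W[...,0]>.3)&(W[...,0]<.95)&(abs(W[...,1]+.0)<.3))
        wh=((W[...,2]>0.09)&(W[...,2]<0.105)&(W[...,0]>.3)&(W[...,0]<.9)&(W[...,1]>.1)&(W[...,1]<.5))
        kn=((W[...,2]>0.125)&(W[...,2]<0.18)&(W[...,0]>.3)&(W[...,0]<.9)&(W[...,1]>.1)&(W[...,1]<.5))
    pad=cv2.morphologyEx(pad,cv2.MORPH_CLOSE,np.ones((5,5)))
    k,l,st,ce=cv2.connectedComponentsWithStats(pad)
    for i in range(1,k):
        if st[i,4]>800:
            q=W[l==i];q=q[np.isfinite(q[:,0])];print('pad',cv2.minAreaRect((q[:,:2]*1000).astype(np.float32)),np.median(q[:,2]))
    for nm,m in(('plat',plat),('wheel',wh),('knob',kn)):
        k,l,st,ce=cv2.connectedComponentsWithStats(m.astype(np.uint8))
        for i in range(1,k):
            if st[i,4]>60:
                q=W[l==i];print(nm,st[i,4],cv2.minEnclosingCircle((q[:,:2]*1000).astype(np.float32)),q.mean(0).round(3),q.max(0).round(3),ce[i].round())
E
```

```text
top
{'c': array([ 842., -391.]), 'z': np.float64(0.051), 'sz': array([215., 107.]), 'stud': array([0, 0, 0]), 'ang': np.float64(155.113), 'rect': np.float64(51.498), 'px': array([518., 147.])}
{'c': array([ 891., -490.]), 'z': np.float64(0.051), 'sz': array([120.,   5.]), 'stud': array([0, 0, 0]), 'ang': np.float64(151.165), 'rect': np.float64(11.352), 'px': array([564., 131.])}
{'c': array([ 613., -181.]), 'z': np.float64(0.049), 'sz': array([51., 56.]), 'stud': array([ 623., -216.,   32.]), 'ang': np.float64(-74.164), 'rect': np.float64(16.847), 'px': array([411., 236.])}
{'c': array([ 576., -383.]), 'z': np.float64(0.049), 'sz': array([51., 75.]), 'stud': array([ 585., -429.,   33.]), 'ang': np.float64(-78.621), 'rect': np.float64(12.181), 'px': array([506., 265.])}
{'c': array([ 449., -188.]), 'z': np.float64(0.049), 'sz': array([57., 50.]), 'stud': array([ 446., -226.,   32.]), 'ang': np.float64(-94.504), 'rect': np.float64(86.447), 'px': array([406., 313.])}
{'c': array([ 405., -320.]), 'z': np.float64(0.049), 'sz': array([50., 74.]), 'stud': array([ 432., -327.,   32.]), 'ang'
[... 2871 characters left out ...]
6.68801879882812), 78.00133514404297) [0.856 0.153 0.1  ] [0.9   0.214 0.105] [235. 343.]
wheel 2580 ((446.334228515625, 350.1636047363281), 67.50476837158203) [0.452 0.355 0.097] [0.513 0.416 0.105] [459. 340.]
wheel 113 ((732.6011962890625, 346.3735656738281), 26.879926681518555) [0.74  0.358 0.098] [0.757 0.367 0.105] [334. 403.]
knob 219 ((394.0645446777344, 346.92803955078125), 12.266657829284668) [0.397 0.349 0.15 ] [0.406 0.358 0.166] [484. 312.]
knob 187 ((829.9967651367188, 261.6318664550781), 12.005931854248047) [0.833 0.268 0.151] [0.842 0.273 0.18 ] [265. 370.]
knob 835 ((729.0475463867188, 339.832763671875), 27.644454956054688) [0.731 0.344 0.146] [0.757 0.367 0.154] [335. 382.]
```

```bash
sed -i 's/W\[...,2\]>0.042/W[...,2]>0.0465/; s/xr=(0.3,0.95),yr=(-0.7,-0.16)/xr=(0.3,0.75),yr=(-0.6,-0.05)/; s/d<0.1\]/d<0.085]/; s/(d<0.1)/(d<0.085)/' h.py
cat >> h.py <<'E'
def grasp_rot(phi,a,sig):
    s=np.array([np.cos(phi),np.sin(phi),0]);Z=np.array([0,0,1.])
    z=-np.cos(a)*Z-np.sin(a)*s; y=sig*np.cross(Z,s); return R.from_matrix(np.c_[np.cross(y,z),y,z])
def place_rot(psi,a,sig):
    s=np.array([np.cos(psi),np.sin(psi),0]);Z=np.array([0,0,1.])
    z=np.cos(a)*s-np.sin(a)*Z; y=sig*np.cross(Z,s); return R.from_matrix(np.c_[np.cross(y,z),y,z])
def plan(wps,start=None):
    """wps: (pos,Rot); prints tool-frame offset cm / angular 5deg units per call"""
    if start is None:
        s=get_state();start=(s['eef_pos'],R.from_quat(s['eef_rot']))
    p,r=start
    for q,t in wps:
        q=np.array(q);o=r.inv().apply(q-p)*100;w=np.degrees((r.inv()*t).as_rotvec())/5
        n=max(1,int(np.ceil(max(np.linalg.norm(o)/4.9,np.linalg.norm(w)/1.7))))
        print('off',o.round(2).tolist(),'ang',w.round(2).tolist(),'rows',n,'ang/call',(w/np.ceil(n/5)).round(2).tolist())
        p,r=q,t
    return
E
python3 - <<'E'
from h import *
for n in('top','scene'):
    c=dict(np.load(n+'0.npz'));print(n);housings(c)
print(grasp_rot(np.radians(-94),np.radians(35),1).as_matrix().round(2),grasp_rot(np.radians(-94),np.radians(35),-1).as_matrix().round(2))
for sg in(1,-1):
    plan([([.449,-.25,.2],grasp_rot(np.radians(-94),np.radians(35),sg))])
E
```

```text
top
{'c': array([ 603., -148.]), 'z': np.float64(0.049), 'sz': array([50., 96.]), 'stud': array([ 623., -216.,   32.]), 'ang': np.float64(-73.689), 'rect': np.float64(15.859), 'px': array([396., 237.])}
{'c': array([ 575., -377.]), 'z': np.float64(0.049), 'sz': array([51., 61.]), 'stud': array([ 585., -429.,   33.]), 'ang': np.float64(-78.829), 'rect': np.float64(13.022), 'px': array([505., 265.])}
{'c': array([ 451., -156.]), 'z': np.float64(0.049), 'sz': array([96., 50.]), 'stud': array([ 446., -226.,   32.]), 'ang': np.float64(-94.303), 'rect': np.float64(85.259), 'px': array([392., 311.])}
{'c': array([ 401., -314.]), 'z': np.float64(0.049), 'sz': array([50., 60.]), 'stud': array([ 428., -360.,   32.]), 'ang': np.float64(-59.781), 'rect': np.float64(28.625), 'px': array([469., 347.])}
scene
{'c': array([ 402., -313.]), 'z': np.float64(0.05), 'sz': array([54., 64.]), 'stud': array([ 434., -356.,   33.]), 'ang': np.float64(-53.822), 'rect': np.float64(25.676), 'px': array([328., 171.])}
{'c': array([ 576., -379.]), 'z': np.float64(0.05), 'sz': array([51., 71.]), 'stud': array([ 592., -413.,   48.]), 'ang': np.float64(-63.738), 'rect': np.float64(10.611), 'px': array([266., 176.])}
{'c': array([ 452., -155.]), 'z': np.float64(0.05), 'sz': array([102.,  51.]), 'stud': array([0, 0, 0]), 'ang': np.float64(161.072), 'rect': np.float64(86.677), 'px': array([339., 208.])}
{'c': array([ 603., -148.]), 'z': np.float64(0.05), 'sz': array([ 52., 100.]), 'stud': array([ 625., -217.,   33.]), 'ang': np.float64(-72.613), 'rect': np.float64(16.575), 'px': array([290., 228.])}
[[ 0.06  1.    0.04]
 [ 0.82 -0.07  0.57]
 [ 0.57 -0.   -0.82]] [[-0.06 -1.    0.04]
 [-0.82  0.07  0.57]
 [-0.57  0.   -0.82]]
off [37.37, -37.16, 3.1] ang [4.36, 6.04, -13.88] rows 11 ang/call [1.45, 2.01, -4.63]
off [37.37, -37.16, 3.1] ang [6.58, -4.75, 20.89] rows 14 ang/call [2.19, -1.58, 6.96]
```

```bash
cat >> h.py <<'E'
from scipy.spatial.transform import Slerp
def path(wps,start=None,v=4.6,w=8.0):
    """prints, per call (5 rows), the tool-frame offset cm and angular (5deg) of the call's end"""
    if start is None:
        s=get_state();start=(s['eef_pos'],R.from_quat(s['eef_rot']));open('log.txt','a').write(repr((s['joint_pos'].tolist(),s['eef_pos'].tolist(),s['eef_rot'].tolist()))+'\n')
    p,r=start
    for i,(q,t) in enumerate(wps):
        q=np.array(q,float);d=np.linalg.norm(q-p)*100;a=np.degrees((r.inv()*t).magnitude())
        k=max(1,int(np.ceil(max(d/v,a/w)/5)));sl=Slerp([0,1],R.concatenate([r,t]));pp,rr=p,r
        for f in np.arange(1,k+1)/k:
            p2=p+f*(q-p);r2=sl(f);o=rr.inv().apply(p2-pp)*100;g=np.degrees((rr.inv()*r2).as_rotvec())/5
            print(i,'off',o.round(1).tolist(),'ang',g.round(2).tolist());pp,rr=p2,r2
        p,r=q,t
def st():
    s=get_state();open('log.txt','a').write(repr((s['joint_pos'].tolist(),s['eef_pos'].tolist(),s['eef_rot'].tolist()))+'\n')
    print('t',round(float(s['t']),2),'q',np.round(s['joint_pos'],2).tolist(),'p',np.round(s['eef_pos'],4).tolist(),'F',np.round(s['ft_force'],1).tolist(),'gap',round(float(s['finger_gap']),3));return s
E
python3 - <<'E'
from h import *
st();path([([.449,-.3,.25],grasp_rot(np.radians(-94.7),np.radians(35),1))])
E
```

```text
t 0.1 q [1.25, 0.6, -0.0, 1.6, 0.0, 0.94, -0.08] p [0.1784, -0.7023, 0.2305] F [0.1, 0.2, -1.1] gap 0.999
0 off [12.0, -10.8, -0.6] ang [1.44, 2.02, -4.58]
0 off [15.1, -5.1, 2.8] ang [1.44, 2.02, -4.58]
0 off [15.0, 1.6, 5.7] ang [1.44, 2.02, -4.58]
```

carry_out(offset=[[12.0,-10.8,-0.6],[12.0,-10.8,-0.6],[12.0,-10.8,-0.6],[12.0,-10.8,-0.6],[12.0,-10.8,-0.6]], angular=[[1.44,2.02,-4.58],[1.44,2.02,-4.58],[1.44,2.02,-4.58],[1.44,2.02,-4.58],[1.44,2.02,-4.58]])

```text
t: 0.6
eef_pos: [0.2692, -0.5674, 0.2372]
eef_rot: [0.942, 0.318, 0.079, -0.073]
ft_force: [0.3, -0.7, 0.3]
finger_gap: 0.999
```

carry_out(offset=[[15.1,-5.1,2.8],[15.1,-5.1,2.8],[15.1,-5.1,2.8],[15.1,-5.1,2.8],[15.1,-5.1,2.8]], angular=[[1.44,2.02,-4.58],[1.44,2.02,-4.58],[1.44,2.02,-4.58],[1.44,2.02,-4.58],[1.44,2.02,-4.58]])

```text
t: 1.1
eef_pos: [0.3591, -0.4345, 0.2434]
eef_rot: [0.844, 0.494, 0.153, -0.141]
ft_force: [-0.4, -0.8, -0.0]
finger_gap: 1.0
```

carry_out(offset=[[15.0,1.6,5.7],[15.0,1.6,5.7],[15.0,1.6,5.7],[15.0,1.6,5.7],[15.0,1.6,5.7]], angular=[[1.44,2.02,-4.58],[1.44,2.02,-4.58],[1.44,2.02,-4.58],[1.44,2.02,-4.58],[1.44,2.02,-4.58]])

```text
t: 1.6
eef_pos: [0.4494, -0.3016, 0.2497]
eef_rot: [0.702, 0.646, 0.22, -0.203]
ft_force: [0.9, -0.6, -0.5]
finger_gap: 1.0
```

```bash
python3 -c "
from h import *
s=st();r=R.from_quat(s['eef_rot']);print(r.as_matrix().round(3),np.degrees((r.inv()*grasp_rot(np.radians(-94.7),np.radians(35),1)).magnitude()))"
```

```text
t 1.6 q [1.14, 0.62, -0.6, 1.78, -0.21, 1.14, 0.61] p [0.4494, -0.3016, 0.2497] F [0.9, -0.6, -0.5] gap 1.0
[[ 0.069  0.996  0.047]
 [ 0.818 -0.084  0.57 ]
 [ 0.572 -0.001 -0.821]] 0.1779757770075092
```

```bash
python3 -c "
from h import *
r=grasp_rot(np.radians(-94.7),np.radians(35),1);z=r.as_matrix()[:,2];g=np.array([.452,-.146,.014])
path([(g-.1*z,r),(g,r)])"
```

```text
0 off [-0.8, -1.0, 18.2] ang [0.0, 0.03, -0.02]
1 off [-0.0, 0.0, 10.0] ang [0.0, 0.0, 0.0]
```

carry_out(offset=[[-0.8,-1.0,18.2],[-0.8,-1.0,18.2],[-0.8,-1.0,18.2],[-0.8,-1.0,18.2],[-0.8,-1.0,18.2]], angular=[[0,0,0],[0,0,0],[0,0,0],[0,0,0],[0,0,0]])

```text
t: 2.1
eef_pos: [0.4443, -0.203, 0.0934]
eef_rot: [0.703, 0.645, 0.219, -0.205]
ft_force: [0.7, -1.1, 0.9]
finger_gap: 1.002
```

carry_out(offset=[[0,0,2.5],[0,0,5],[0,0,7.5],[0,0,10],[0,0,10]], angular=[[0,0,0],[0,0,0],[0,0,0],[0,0,0],[0,0,0]])

```text
t: 2.6
eef_pos: [0.4513, -0.1472, 0.0133]
eef_rot: [0.703, 0.645, 0.22, -0.204]
ft_force: [-0.6, 1.4, -0.2]
finger_gap: 1.0
```

carry_out(offset=[[0,0,0],[0,0,0],[0,0,0],[0,0,0],[0,0,0]], angular=[[0,0,0],[0,0,0],[0,0,0],[0,0,0],[0,0,0]], jaw=1)

```text
t: 3.1
eef_pos: [0.4523, -0.1477, 0.0155]
eef_rot: [0.702, 0.646, 0.221, -0.202]
ft_force: [-1.5, -4.1, 7.1]
finger_gap: 0.575
```

```bash
python3 -c "
from h import *
st();c=camera('wrist');save('w1',c['pixels'])"
```

```text
t 3.1 q [0.95, 0.9, -0.6, 2.13, -0.21, 0.47, 0.6] p [0.4523, -0.1477, 0.0155] F [-1.5, -4.1, 7.1] gap 0.575
```

View pics/w1.png

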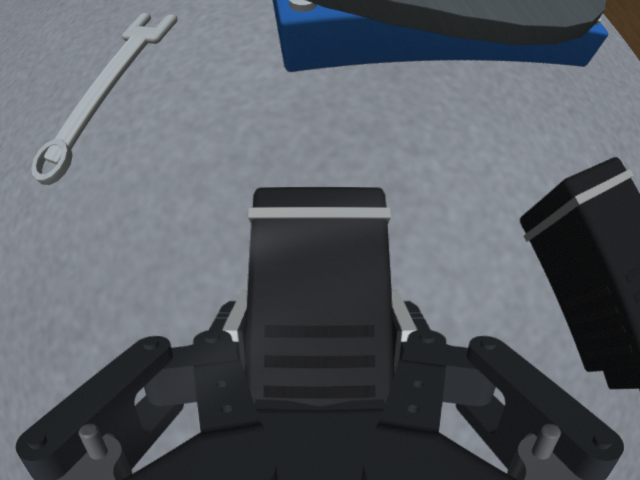

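```bash
cat >> h.py <<'E'
PA=np.radians(4.98);PX=np.array([np.cos(PA),np.sin(PA),0]);PY=np.array([-np.sin(PA),np.cos(PA),0]);PC=np.array([.4895,.1293,.066])
def tcp_for(foot_tool,target_foot,rot): return np.array(target_foot)-rot.apply(foot_tool)
def foot_in_tool(c,phi,half,s=None):
    s=s or get_state();f=np.array([c[0],c[1],.025])-half*np.array([np.cos(phi),np.sin(phi),0])
    return R.from_quat(s['eef_rot']).inv().apply(f-s['eef_pos'])
E
python3 -c "
from h import *
s=get_state();r0=R.from_quat(s['eef_rot']);a=np.radians(35)
c=camera('wrist');E=c['extrinsics'];print('cam in tool',r0.inv().apply(E[:3,3]-s['eef_pos']).round(3),'axis',r0.inv().apply(E[:3,2]).round(2),c['camera_matrix'].round(1).tolist())
f=foot_in_tool([.4515,-.156],np.radians(-94.7),.048);print('foot tool',f)
rp=place_rot(PA,a,1);t=tcp_for(f,PC+.055*PY+[0,0,.003],rp);print('tcp',t.round(4))
up=s['eef_pos']+[-.01,.05,.2]
path([(up,r0),(t+[-.05,-.02,.13],rp),(t+[0,0,.06],rp),(t,rp)])
"
```

```text
cam in tool [ 0.068 -0.    -0.142] axis [-0.27  0.    0.96] [[371.6, 0.0, 319.3], [0.0, 371.6, 241.9], [0.0, 0.0, 1.0]]
foot tool [ 0.03799894 -0.00022338  0.01489688]
tcp [0.4943 0.1851 0.1087]
0 off [15.4, -1.4, -13.6] ang [-0.0, -0.0, 0.0]
1 off [5.7, -0.5, 3.3] ang [-0.94, -3.21, -5.32]
1 off [6.0, 2.1, 1.6] ang [-0.94, -3.21, -5.32]
1 off [4.7, 4.6, 0.4] ang [-0.94, -3.21, -5.32]
1 off [2.2, 6.2, -0.2] ang [-0.94, -3.21, -5.32]
2 off [2.8, 1.6, 8.2] ang [0.0, 0.0, 0.0]
3 off [4.9, -0.0, 3.4] ang [0.0, 0.0, 0.0]
```

carry_out(offset=[[3.5,-0.3,-3.1],[7.5,-0.7,-6.6],[11.5,-1,-10.2],[15.4,-1.4,-13.6],[15.4,-1.4,-13.6]], angular=[[0,0,0],[0,0,0],[0,0,0],[0,0,0],[0,0,0]])

```text
t: 3.7
eef_pos: [0.4428, -0.0959, 0.2189]
eef_rot: [0.701, 0.648, 0.221, -0.2]
ft_force: [0.3, -0.6, -2.5]
finger_gap: 0.579
```

carry_out(offset=[[1.1,-0.1,0.7],[2.3,-0.2,1.3],[3.4,-0.3,2],[4.6,-0.4,2.6],[5.7,-0.5,3.3]], angular=[[-0.19,-0.64,-1.06],[-0.38,-1.28,-2.13],[-0.56,-1.93,-3.19],[-0.75,-2.57,-4.26],[-0.94,-3.21,-5.32]])

```text
t: 4.2
eef_pos: [0.4423, -0.031, 0.22]
eef_rot: [0.565, 0.803, 0.188, -0.025]
ft_force: [0.5, 0.5, -3.2]
finger_gap: 0.579
```

carry_out(offset=[[1.2,0.4,0.3],[2.4,0.8,0.6],[3.6,1.3,1],[4.8,1.7,1.3],[6.0,2.1,1.6]], angular=[[-0.19,-0.64,-1.06],[-0.38,-1.28,-2.13],[-0.56,-1.93,-3.19],[-0.75,-2.57,-4.26],[-0.94,-3.21,-5.32]])

```text
t: 4.7
eef_pos: [0.4413, 0.0258, 0.2252]
eef_rot: [0.41, 0.891, 0.144, 0.13]
ft_force: [0.5, -1.6, -2.7]
finger_gap: 0.574
```

carry_out(offset=[[0.9,0.9,0.1],[1.9,1.8,0.2],[2.8,2.8,0.2],[3.8,3.7,0.3],[4.7,4.6,0.4]], angular=[[-0.19,-0.64,-1.06],[-0.38,-1.28,-2.13],[-0.56,-1.93,-3.19],[-0.75,-2.57,-4.26],[-0.94,-3.21,-5.32]])

```text
t: 5.2
eef_pos: [0.4421, 0.056, 0.2249]
eef_rot: [0.346, 0.913, 0.101, 0.189]
ft_force: [-0.5, 0.6, -3.5]
finger_gap: 0.576
```

carry_out(offset=[[0.4,1.2,0],[0.9,2.5,-0.1],[1.3,3.7,-0.1],[1.8,5,-0.2],[2.2,6.2,-0.2]], angular=[[-0.19,-0.64,-1.06],[-0.38,-1.28,-2.13],[-0.56,-1.93,-3.19],[-0.75,-2.57,-4.26],[-0.94,-3.21,-5.32]])

```text
t: 5.7
eef_pos: [0.4611, 0.1096, 0.2311]
eef_rot: [0.167, 0.934, 0.049, 0.314]
ft_force: [-0.2, 0.3, -4.5]
finger_gap: 0.58
```

```bash
python3 -c "
from h import *
s=st();rp=place_rot(PA,np.radians(35),1);t=np.array([.4943,.1851,.1087])
print(R.from_quat(s['eef_rot']).as_matrix().round(2));path([(t+[-.05,-.02,.13],rp),(t+[0,0,.06],rp),(t,rp)])"
```

```text
t 5.7 q [0.18, 0.35, -1.0, 2.56, 1.79, 0.72, -1.14] p [0.4611, 0.1096, 0.2311] F [-0.2, 0.3, -4.5] gap 0.58
[[-0.75  0.28  0.6 ]
 [ 0.34  0.94 -0.01]
 [-0.57  0.2  -0.8 ]]
0 off [2.7, 4.9, -1.7] ang [-1.49, -3.42, -4.63]
1 off [2.8, 1.6, 8.2] ang [0.0, 0.0, 0.0]
2 off [4.9, -0.0, 3.4] ang [0.0, 0.0, 0.0]
```

```bash
cat > kin.py <<'E'
import numpy as np, itertools
from scipy.optimize import least_squares
from scipy.spatial.transform import Rotation as R
rows=[eval(l) for l in open('log.txt')]
Q=np.array([r[0] for r in rows]);P=np.array([r[1] for r in rows]);O=R.from_quat([r[2] for r in rows])
def fk(x,sg,q):
    # x: q1off, h, d1(lateral), a0, L1, e1, L2, e2, L3, yawtool, a3
    q1o,h,lat,a0,L1,e1,L2,e2,L3,yt,lat2=x
    r=R.from_euler('z',sg[0]*q[0]+q1o);p=np.array([0,0,h])
    p=p+r.apply([a0,lat,0]);r=r*R.from_euler('y',q[1]);r=r*R.from_euler('z',sg[1]*q[2])
    p=p+r.apply([e1,lat2,L1]);r=r*R.from_euler('y',q[3]);r=r*R.from_euler('z',sg[2]*q[4])
    p=p+r.apply([e2,0,L2]);r=r*R.from_euler('y',q[5]);p=p+r.apply([0,0,L3]);r=r*R.from_euler('z',sg[3]*q[6]+yt)
    return p,r
def res(x,sg):
    o=[]
    for q,p,r in zip(Q,P,O):
        a,b=fk(x,sg,q);o+=list((a-p)*10)+list((b.inv()*r).as_rotvec())
    return o+list(1e-3*np.array(x)[[2,3,5,7,10]])
def fit():
    best=[]
    for sg in itertools.product([1,-1],repeat=4):
        for q1o in(0,1.57,3.14,-1.57):
            for yt in (0,1.57,-1.57,3.14):
                f=least_squares(res,[q1o,.35,0,0,.4,0,.4,0,.25,yt,0],args=(sg,),max_nfev=60)
                best.append((f.cost,sg,f.x))
    best.sort(key=lambda b:b[0]);return best
if __name__=='__main__':
    b=fit()
    for c,sg,x in b[:4]: print(round(c,6),sg,x.round(4).tolist())
    r=np.array(res(b[0][2],b[0][1]))[:-5].reshape(-1,6);print(abs(r).max(0).round(4))
    np.savez('kin.npz',x=b[0][2],sg=b[0][1])
E
wc -l log.txt; time timeout 500 python3 kin.py
```

```text
8 log.txt
1e-06 (-1, -1, -1, -1) [0.0007, 0.2841, -0.0303, -0.0001, 0.6462, 0.001, 0.4417, -0.0002, 0.3264, 1.5714, -0.0269]
1e-06 (-1, -1, -1, -1) [0.0007, 0.2841, -0.0303, -0.0001, 0.6462, 0.001, 0.4417, -0.0002, 0.3264, 1.5714, -0.0269]
1e-06 (-1, -1, -1, -1) [0.0007, 0.2841, -0.0303, -0.0001, 0.6462, 0.001, 0.4417, -0.0002, 0.3264, 1.5714, -0.0269]
1e-06 (-1, -1, -1, -1) [0.0007, 0.2841, -0.0303, -0.0001, 0.6462, 0.001, 0.4417, -0.0002, 0.3264, 1.5714, -0.0269]
[0.0001 0.0001 0.0002 0.0004 0.0001 0.0001]
real	2m51.467s
user	2m38.446s
sys	0m0.444s
```

```bash
cat > ik.py <<'E'
from kin import fk
import numpy as np
from scipy.optimize import least_squares
from scipy.spatial.transform import Rotation as R
d=np.load('kin.npz');X=d['x'];SG=d['sg']
lo=np.array([-2.57,-.35,-1.29,.11,-1.05,.11,-2.63])+.03;hi=np.array([2.57,1.97,1.29,2.56,4.19,1.86,2.63])-.03
rng=np.random.default_rng(0)
def ik(p,r,q0=None,n=4):
    best=None;starts=([np.clip(q0,lo+.01,hi-.01)] if q0 is not None else [])+[lo+(hi-lo)*rng.random(7) for _ in range(n)]
    for s in starts:
        def f(q):
            a,b=fk(X,SG,q);return np.r_[(a-p)*10,(b.inv()*r).as_rotvec()]
        g=least_squares(f,s,bounds=(lo,hi),max_nfev=60)
        if best is None or g.cost<best.cost: best=g
        if best.cost<1e-7: break
    return best.cost,best.x
E
cat > t.py <<'E'
from h import *; from ik import *
f=np.array([.038,0,.015]);q0=get_state()['joint_pos']
for a in (35,):
  for y in(.055,-.055):
    for psi in range(-180,180,20):
        rp=place_rot(np.radians(psi),np.radians(a),1);t=tcp_for(f,PC+y*PY+[0,0,.003],rp)
        c,q=ik(t,rp,q0)
        print(a,y,psi,'%.1e'%c,q.round(2).tolist() if c<1e-5 else '')
E
time python3 t.py
```

```text
35 0.055 -180 4.0e-23 [0.03, 1.02, -0.62, 1.6, 0.05, 1.51, -2.17]
35 0.055 -160 1.3e-17 [-0.74, 1.03, 0.57, 1.62, -0.33, 1.6, -1.21]
35 0.055 -140 5.9e-17 [-0.44, 0.94, -0.18, 1.61, 0.2, 1.57, -1.61]
35 0.055 -120 4.4e-19 [-0.48, 0.93, -0.3, 1.69, 0.45, 1.55, -1.57]
35 0.055 -100 1.7e-18 [-0.7, 0.88, -0.11, 1.82, 0.56, 1.38, -1.38]
35 0.055 -80 6.8e-18 [-0.49, 0.91, -0.6, 1.96, 0.95, 1.54, -1.57]
35 0.055 -60 2.5e-17 [-0.67, 0.84, -0.42, 2.15, 1.14, 1.32, -1.52]
35 0.055 -40 1.6e-19 [-0.81, 0.8, -0.29, 2.36, 1.44, 1.17, -1.6]
35 0.055 -20 2.2e-05 
35 0.055 0 2.8e-02 
35 0.055 20 6.8e-02 
35 0.055 40 3.2e-02 
35 0.055 60 2.1e-04 
35 0.055 80 4.0e-12 [0.69, 1.04, -1.03, 2.35, 4.14, 0.14, -1.12]
35 0.055 100 3.8e-02 
35 0.055 120 9.1e-13 [0.04, 0.83, -0.1, 2.0, -0.88, 1.07, -1.92]
35 0.055 140 1.7e-01 
35 0.055 160 6.9e-17 [-0.53, 1.0, 0.56, 1.73, -0.69, 1.61, -1.48]
35 -0.055 -180 3.1e-15 [0.07, 0.97, -0.42, 1.63, 0.05, 1.53, -1.96]
35 -0.055 -160 8.8e-18 [-0.16, 0.94, -0.23, 1.64, 0.15, 1.55, -1.69]
35 -0.055 -140 1.8e-17 [-0.57, 0.93, 0.26, 1.72, 0.11, 1.41, -1.25]
35 -0.055 -120 1.5e-16 [-1.0, 1.08, 0.83, 1.85, -0.07, 1.18, -0.69]
35 -0.055 -100 1.2e-21 [-0.34, 0.89, -0.47, 1.94, 0.82, 1.47, -1.56]
35 -0.055 -80 8.7e-17 [-0.89, 0.83, 0.23, 2.15, 0.82, 0.93, -1.27]
35 -0.055 -60 1.2e-16 [-1.08, 0.85, 0.41, 2.35, 1.23, 0.66, -1.46]
35 -0.055 -40 5.8e-18 [-0.59, 0.82, -0.36, 2.52, 1.66, 1.23, -1.74]
35 -0.055 -20 2.1e-02 
35 -0.055 0 7.9e-02 
35 -0.055 20 7.1e-02 
35 -0.055 40 1.4e-02 
35 -0.055 60 2.4e-17 [0.94, 1.08, -1.11, 2.46, 3.21, 0.3, -0.27]
35 -0.055 80 1.5e-06 [1.02, 1.2, -1.26, 2.26, 0.55, 0.25, 2.6]
35 -0.055 100 9.7e-19 [0.45, 0.83, -0.35, 2.1, -0.89, 0.86, -2.0]
35 -0.055 120 1.8e-16 [-0.2, 0.94, 0.56, 1.96, -0.97, 1.5, -1.56]
35 -0.055 140 2.5e-01 
35 -0.055 160 1.1e-10 [-0.58, 1.21, 1.02, 1.74, -0.74, 1.83, -1.05]
real	0m28.842s
user	0m27.961s
sys	0m0.251s
```

```bash
cat >> ik.py <<'E'
from scipy.spatial.transform import Slerp
def track(q,wps,verbose=True):
    """follow waypoints with smallest joint steps; reports worst pose error and joint extremes"""
    p,r=fk(X,SG,q);out=[]
    for t,rt in wps:
        k=int(np.ceil(max(np.linalg.norm(t-p)/.045,(r.inv()*rt).magnitude()/.14,1)));sl=Slerp([0,1],R.concatenate([r,rt]));worst=0;mv=0
        for f in np.arange(1,k+1)/k:
            pp,rr=p+f*(t-p),sl(f)
            g=least_squares(lambda x:np.r_[(fk(X,SG,x)[0]-pp)*10,(fk(X,SG,x)[1].inv()*rr).as_rotvec(),.003*(x-q)],np.clip(q,lo-.029,hi+.029),bounds=(lo-.03,hi+.03))
            a,b=fk(X,SG,g.x);worst=max(worst,np.linalg.norm(a-pp)*1000,np.degrees((b.inv()*rr).magnitude()));mv=max(mv,abs(g.x-q).max());q=g.x
        p,r=t,rt
        if verbose: print('track err %.1f step %.2f'%(worst,mv),q.round(2).tolist())
    return q
E
cat > t.py <<'E'
from h import *; from ik import *
s=st();q0=s['joint_pos'];f=np.array([.038,0,.015]);r0=R.from_quat(s['eef_rot'])
for psi in(-90,-75,-105):
    rp=place_rot(np.radians(psi),np.radians(35),1);t=tcp_for(f,PC-.055*PY+[0,0,.003],rp);print(psi,t.round(4))
    w=[(t+[0,0.0,.12],rp),(t+[0,0,.03],rp),(t,rp)];track(q0,w);path(w)
E
python3 t.py
```

```text
t 5.7 q [0.18, 0.35, -1.0, 2.56, 1.79, 0.72, -1.14] p [0.4611, 0.1096, 0.2311] F [-0.2, 0.3, -4.5] gap 0.58
-90 [0.4943 0.065  0.1087]
track err 0.0 step 0.17 [-0.27, 0.71, -0.63, 1.99, 0.86, 1.61, -1.43]
track err 0.0 step 0.07 [-0.3, 0.85, -0.6, 2.02, 0.93, 1.52, -1.56]
track err 0.0 step 0.05 [-0.31, 0.9, -0.58, 2.02, 0.95, 1.5, -1.6]
0 off [-1.9, -1.7, 1.1] ang [5.92, -2.39, 4.5]
0 off [-1.9, -0.0, 2.0] ang [5.92, -2.39, 4.5]
1 off [7.4, 0.0, 5.2] ang [0.0, 0.0, 0.0]
2 off [2.5, 0.0, 1.7] ang [0.0, 0.0, 0.0]
-75 [0.4967 0.0653 0.1087]
track err 0.0 step 0.16 [-0.29, 0.67, -0.68, 2.12, 1.01, 1.54, -1.39]
track err 0.0 step 0.08 [-0.33, 0.83, -0.64, 2.15, 1.1, 1.48, -1.55]
track err 0.0 step 0.05 [-0.34, 0.88, -0.62, 2.16, 1.13, 1.47, -1.6]
0 off [-2.0, -1.6, 1.2] ang [4.89, -2.35, 3.39]
0 off [-2.0, -0.3, 2.0] ang [4.89, -2.35, 3.39]
1 off [7.4, 0.0, 5.2] ang [0.0, 0.0, 0.0]
2 off [2.5, 0.0, 1.7] ang [0.0, 0.0, 0.0]
-105 [0.4918 0.0653 0.1087]
track err 0.0 step 0.17 [-0.24, 0.74, -0.58, 1.87, 0.72, 1.67, -1.48]
track err 0.0 step 0.07 [-0.26, 0.87, -0.55, 1.9, 0.77, 1.57, -1.58]
track err 0.0 step 0.04 [-0.27, 0.92, -0.54, 1.9, 0.79, 1.53, -1.61]
0 off [-1.2, -1.1, 0.7] ang [4.63, -1.61, 3.74]
0 off [-1.3, -0.3, 1.2] ang [4.63, -1.61, 3.74]
0 off [-1.1, 0.6, 1.3] ang [4.63, -1.61, 3.74]
1 off [7.4, 0.0, 5.2] ang [0.0, 0.0, 0.0]
2 off [2.5, 0.0, 1.7] ang [0.0, 0.0, 0.0]
```

carry_out(offset=[[-0.4,-0.3,0.2],[-0.8,-0.7,0.4],[-1.1,-1,0.7],[-1.5,-1.4,0.9],[-1.9,-1.7,1.1]], angular=[[1.18,-0.48,0.9],[2.37,-0.96,1.8],[3.55,-1.43,2.7],[4.74,-1.91,3.6],[5.92,-2.39,4.5]])

```text
t: 6.2
eef_pos: [0.477, 0.0862, 0.2287]
eef_rot: [0.424, 0.827, -0.149, 0.338]
ft_force: [1.3, -0.8, -3.2]
finger_gap: 0.579
```

```bash
cat > t.py <<'E'
from h import *; from ik import *
s=st();q0=s['joint_pos'];f=np.array([.038,0,.015]);rp=place_rot(np.radians(-90),np.radians(35),1);t=np.array([.4943,.065,.1087])
w=[(t+[0,0.0,.12],rp),(t+[0,0,.03],rp),(t,rp)];track(q0,w);path(w)
E
python3 t.py
```

```text
t 6.2 q [-0.2, 0.52, -0.82, 2.32, 1.19, 1.25, -1.26] p [0.477, 0.0862, 0.2287] F [1.3, -0.8, -3.2] gap 0.579
track err 0.0 step 0.08 [-0.28, 0.71, -0.61, 1.99, 0.86, 1.6, -1.42]
track err 0.0 step 0.05 [-0.31, 0.84, -0.58, 2.02, 0.92, 1.51, -1.55]
track err 0.0 step 0.05 [-0.32, 0.89, -0.57, 2.02, 0.95, 1.49, -1.59]
0 off [-2.0, 0.1, 1.9] ang [5.83, -2.41, 4.46]
1 off [7.4, 0.0, 5.2] ang [0.0, 0.0, 0.0]
2 off [2.5, 0.0, 1.7] ang [0.0, 0.0, 0.0]
```

Commanded pose follows the reached one. Continue to just above the pad.

carry_out(offset=[[-0.4,0,0.4],[-0.8,0,0.8],[-1.2,0,1.1],[-1.6,0.1,1.5],[-2,0.1,1.9]], angular=[[1.17,-0.48,0.89],[2.33,-0.96,1.78],[3.5,-1.45,2.68],[4.66,-1.93,3.57],[5.83,-2.41,4.46]])

```text
t: 6.7
eef_pos: [0.495, 0.0652, 0.2283]
eef_rot: [0.627, 0.628, -0.326, 0.327]
ft_force: [0.8, -0.1, -2.1]
finger_gap: 0.578
```

carry_out(offset=[[1.5,0,1],[3,0,2.1],[4.5,0,3.1],[6,0,4.2],[7.4,0,5.2]], angular=[[0,0,0],[0,0,0],[0,0,0],[0,0,0],[0,0,0]])

```text
t: 7.2
eef_pos: [0.4941, 0.0649, 0.1367]
eef_rot: [0.625, 0.63, -0.325, 0.327]
ft_force: [0.5, -0.6, -2.3]
finger_gap: 0.579
```

```bash
cat > t.py <<'E'
from h import *
s=st();rp=place_rot(np.radians(-90),np.radians(35),1);t=np.array([.4943,.065,.1087]);path([(t,rp)])
c=camera('scene');W=cloud(c);px=c['pixels']
im=np.hstack([cv2.resize(px[180:400,260:520],(520,440))]);save('s1',im)
E
python3 t.py
```

```text
t 7.2 q [-0.31, 0.85, -0.58, 2.02, 0.93, 1.51, -1.55] p [0.4941, 0.0649, 0.1367] F [0.5, -0.6, -2.3] gap 0.579
0 off [2.3, 0.0, 1.6] ang [0.06, -0.02, 0.05]
```

View pics/s1.png

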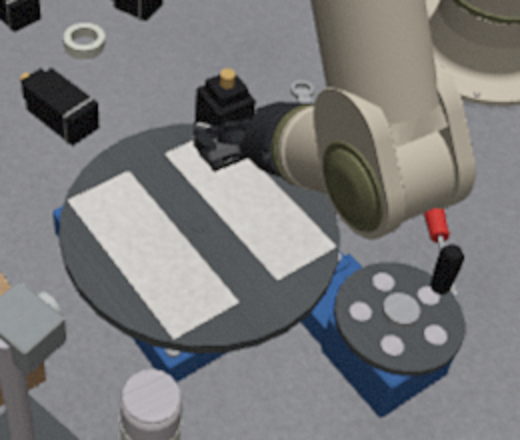

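carry_out(offset=[[0.5,0,0.35],[1,0,0.7],[1.5,0,1.05],[2,0,1.4],[2.3,0,1.6]], angular=[[0,0,0],[0,0,0],[0,0,0],[0,0,0],[0.06,0,0.05]])

```text
t: 7.75
eef_pos: [0.4945, 0.0652, 0.1099]
eef_rot: [0.628, 0.627, -0.326, 0.326]
ft_force: [-0.4, -0.3, -2.6]
finger_gap: 0.575
```

carry_out(offset=[[0.04,0,0.03],[0.08,0,0.06],[0.12,0,0.09],[0.16,0,0.11],[0.16,0,0.11]], angular=[[0,0,0],[0,0,0],[0,0,0],[0,0,0],[0,0,0]])

```text
t: 8.25
eef_pos: [0.4946, 0.0652, 0.1084]
eef_rot: [0.628, 0.627, -0.326, 0.326]
ft_force: [0.2, -1.3, -3.1]
finger_gap: 0.575
```

```bash
python3 -c "
from h import *
st()"
```

```text
t 8.25 q [-0.32, 0.89, -0.57, 2.02, 0.95, 1.48, -1.59] p [0.4946, 0.0652, 0.1084] F [0.2, -1.3, -3.1] gap 0.575
```

carry_out(offset=[[0.08,0,0.06],[0.08,0,0.06],[0.12,0,0.09],[0.12,0,0.09],[0.12,0,0.09]], angular=[[0,0,0],[0,0,0],[0,0,0],[0,0,0],[0,0,0]])

```text
t: 8.75
eef_pos: [0.4946, 0.0652, 0.1068]
eef_rot: [0.628, 0.627, -0.326, 0.326]
ft_force: [-0.4, -0.7, -2.2]
finger_gap: 0.579
```

carry_out(offset=[[0.08,0,0.06],[0.08,0,0.06],[0.08,0,0.06]], angular=[[0,0,0],[0,0,0],[0,0,0]])

```text
t: 9.05
eef_pos: [0.4945, 0.0653, 0.1067]
eef_rot: [0.628, 0.627, -0.326, 0.327]
ft_force: [0.2, 2.3, 4.8]
finger_gap: 0.573
```

carry_out(offset=[[0,0,0],[0,0,0],[0,0,0],[0,0,0]], angular=[[0,0,0],[0,0,0],[0,0,0],[0,0,0]], jaw=-1)

```text
t: 9.45
eef_pos: [0.4945, 0.065, 0.1058]
eef_rot: [0.628, 0.627, -0.326, 0.326]
ft_force: [-0.0, -0.2, 0.4]
finger_gap: 0.999
```

carry_out(offset=[[0,0,-1],[0,0,-3],[0,0,-6],[0,0,-10],[0,0,-13]], angular=[[0,0,0],[0,0,0],[0,0,0],[0,0,0],[0,0,0]])

```text
t: 9.95
eef_pos: [0.4942, 0.1752, 0.1826]
eef_rot: [0.628, 0.628, -0.325, 0.326]
ft_force: [1.6, -0.0, -0.6]
finger_gap: 1.0
```

```bash
cat > t.py <<'E'
from h import *; from ik import *
s=st();q0=s['joint_pos'];phi=np.radians(-74.1);r=grasp_rot(phi,np.radians(35),1);z=r.as_matrix()[:,2]
g=np.array([.603,-.148,.0145]);g[:2]-=.0095*np.array([np.cos(phi),np.sin(phi)])
up=R.from_quat(s['eef_rot']);w=[(s['eef_pos']+[0,0,.1],up),(g-.1*z+[0,0,.06],r),(g-.1*z,r),(g,r)];track(q0,w);path(w)
c=camera('scene');W=cloud(c)
def standing(W,xr=(.38,.75),yr=(-.05,.3)):
    with np.errstate(all='ignore'): m=(W[...,2]>.085)&(W[...,2]<.25)&(W[...,0]>xr[0])&(W[...,0]<xr[1])&(W[...,1]>yr[0])&(W[...,1]<yr[1])
    n,l,stt,ce=cv2.connectedComponentsWithStats(m.astype(np.uint8))
    for i in range(1,n):
        if stt[i,4]>80:
            q=W[l==i];t=q[q[:,2]>q[:,2].max()-.012];print('blob',stt[i,4],'zmax',q[:,2].max().round(4),'top',t.mean(0).round(4),'mean',q.mean(0).round(3))
standing(W);c2=camera('top');standing(cloud(c2));housings(c2)
E
python3 t.py
```

```text
t 9.95 q [-0.43, 0.83, -0.61, 1.85, 0.81, 1.65, -1.5] p [0.4942, 0.1752, 0.1826] F [1.6, -0.0, -0.6] gap 1.0
track err 0.0 step 0.05 [-0.41, 0.7, -0.64, 1.79, 0.76, 1.77, -1.38]
track err 0.0 step 0.17 [1.01, 1.07, -1.16, 1.55, 0.38, 1.26, 0.16]
track err 0.0 step 0.03 [1.0, 1.13, -1.12, 1.57, 0.43, 1.19, 0.17]
track err 0.0 step 0.06 [0.95, 1.2, -1.07, 1.69, 0.5, 1.01, 0.1]
0 off [-8.2, 0.0, -5.8] ang [0.0, 0.0, 0.0]
1 off [-3.7, 4.1, 12.5] ang [-0.2, 5.94, -1.16]
1 off [-9.7, 3.2, 9.0] ang [-0.2, 5.94, -1.16]
1 off [-13.2, 1.9, 2.9] ang [-0.2, 5.94, -1.16]
2 off [-3.4, 0.0, 4.9] ang [-0.0, 0.0, 0.0]
3 off [-0.0, 0.0, 10.0] ang [-0.0, 0.0, 0.0]
blob 1539 zmax 0.25 top [0.5448 0.2544 0.245 ] mean [0.518 0.138 0.173]
blob 82 zmax 0.2415 top [0.4776 0.2279 0.2355] mean [0.451 0.199 0.208]
blob 148 zmax 0.1023 top [0.4474 0.294  0.0966] mean [0.447 0.294 0.097]
blob 1905 zmax 0.25 top [0.5018 0.2435 0.2441] mean [0.495 0.232 0.225]
blob 986 zmax 0.1933 top [0.4951 0.0743 0.1905] mean [0.49  0.071 0.16 ]
{'c': array([ 603., -148.]), 'z': np.float64(0.049), 'sz': array([50., 96.]), 'stud': array([ 623., -216.,   32.]), 'ang': np.float64(-73.936), 'rect': np.float64(16.293), 'px': array([396., 237.])}
{'c': array([ 574., -376.]), 'z': np.float64(0.049), 'sz': array([50., 61.]), 'stud': array([ 585., -429.,   33.]), 'ang': np.float64(-78.242), 'rect': np.float64(11.949), 'px': array([505., 265.])}
{'c': array([ 401., -314.]), 'z': np.float64(0.049), 'sz': array([50., 59.]), 'stud': array([ 428., -360.,   32.]), 'ang': np.float64(-59.883), 'rect': np.float64(29.507), 'px': array([469., 347.])}
```

carry_out(offset=[[-2.7,0,-1.9],[-5.4,0,-3.8],[-8.2,0,-5.8]], angular=[[0,0,0],[0,0,0],[0,0,0]])

```text
t: 10.35
eef_pos: [0.494, 0.1722, 0.2823]
eef_rot: [0.628, 0.627, -0.326, 0.326]
ft_force: [1.7, 0.5, -0.8]
finger_gap: 1.002
```

carry_out(offset=[[-0.7,0.8,2.5],[-1.5,1.6,5],[-2.2,2.5,7.5],[-3,3.3,10],[-3.7,4.1,12.5]], angular=[[-0.04,1.19,-0.23],[-0.08,2.38,-0.46],[-0.12,3.56,-0.7],[-0.16,4.75,-0.93],[-0.2,5.94,-1.16]])

```text
t: 10.85
eef_pos: [0.5357, 0.0482, 0.2401]
eef_rot: [0.655, 0.724, -0.163, 0.143]
ft_force: [1.5, -1.4, -0.0]
finger_gap: 1.001
```

carry_out(offset=[[-1.9,0.6,1.8],[-3.9,1.3,3.6],[-5.8,1.9,5.4],[-7.8,2.6,7.2],[-9.7,3.2,9]], angular=[[-0.04,1.19,-0.23],[-0.08,2.38,-0.46],[-0.12,3.56,-0.7],[-0.16,4.75,-0.93],[-0.2,5.94,-1.16]])

```text
t: 11.35
eef_pos: [0.5768, -0.0755, 0.1985]
eef_rot: [0.637, 0.769, 0.01, -0.05]
ft_force: [-0.1, 0.8, -0.6]
finger_gap: 1.001
```

carry_out(offset=[[-2.6,0.4,0.6],[-5.3,0.8,1.2],[-7.9,1.1,1.7],[-10.6,1.5,2.3],[-13.2,1.9,2.9]], angular=[[-0.04,1.19,-0.23],[-0.08,2.38,-0.46],[-0.12,3.56,-0.7],[-0.16,4.75,-0.93],[-0.2,5.94,-1.16]])

```text
t: 11.85
eef_pos: [0.6173, -0.1999, 0.1566]
eef_rot: [0.575, 0.761, 0.182, -0.24]
ft_force: [-0.1, 0.8, -0.5]
finger_gap: 0.999
```

```bash
cat > t.py <<'E'
from h import *; from ik import *
s=st();q0=s['joint_pos'];phi=np.radians(-74.0);r=grasp_rot(phi,np.radians(35),1);z=r.as_matrix()[:,2]
g=np.array([.603,-.148,.0145]);g[:2]-=.0095*np.array([np.cos(phi),np.sin(phi)])
w=[(g-.1*z,r),(g,r)];path(w)
E
python3 t.py
```

```text
t 11.85 q [1.0, 1.05, -1.12, 1.54, 0.35, 1.25, 0.19] p [0.6173, -0.1999, 0.1566] F [-0.1, 0.8, -0.5] gap 0.999
0 off [-3.0, 0.0, 5.3] ang [0.03, -0.01, -0.02]
1 off [-0.0, 0.0, 10.0] ang [0.0, 0.0, 0.0]
```

carry_out(offset=[[-1,0,1.8],[-2,0,3.6],[-3,0,5.3],[-3,0,5.3]], angular=[[0,0,0],[0,0,0],[0,0,0],[0,0,0]])

```text
t: 12.25
eef_pos: [0.6139, -0.1909, 0.0933]
eef_rot: [0.574, 0.762, 0.179, -0.241]
ft_force: [-0.3, -0.0, 0.6]
finger_gap: 1.001
```

carry_out(offset=[[0,0,2.5],[0,0,5],[0,0,7.5],[0,0,10],[0,0,10]], angular=[[0,0,0],[0,0,0],[0,0,0],[0,0,0],[0,0,0]])

```text
t: 12.75
eef_pos: [0.5982, -0.135, 0.0129]
eef_rot: [0.573, 0.762, 0.179, -0.24]
ft_force: [-0.4, 1.1, -0.3]
finger_gap: 0.998
```

carry_out(offset=[[0,0,0],[0,0,0],[0,0,0],[0,0,0],[0,0,0]], angular=[[0,0,0],[0,0,0],[0,0,0],[0,0,0],[0,0,0]], jaw=1)

```text
t: 13.25
eef_pos: [0.6009, -0.1387, 0.0151]
eef_rot: [0.576, 0.761, 0.181, -0.238]
ft_force: [0.2, -1.9, 5.6]
finger_gap: 0.578
```

```bash
cat > t.py <<'E'
from h import *; from ik import *
s=st();q0=s['joint_pos'];phi=np.radians(-74.0);r0=R.from_quat(s['eef_rot'])
f=foot_in_tool([.603,-.148],phi,.048);print('foot',f.round(4))
for psi in(-120,-110):
    rp=place_rot(np.radians(psi),np.radians(35),1);t=tcp_for(f,PC+.055*PY+[0,0,.003],rp);print(psi,t.round(4))
    w=[(s['eef_pos']+[-.03,.05,.25],r0),(t+[0.0,0,.16],rp),(t+[0,0,.03],rp)];track(q0,w);path(w)
E
python3 t.py
```

```text
t 13.25 q [0.93, 1.18, -1.03, 1.69, 0.46, 0.99, 0.13] p [0.6009, -0.1387, 0.0151] F [0.2, -1.9, 5.6] gap 0.578
foot [ 0.0373 -0.0006  0.0138]
-120 [0.4802 0.175  0.1075]
track err 0.0 step 0.05 [1.0, 0.88, -1.24, 1.7, 0.23, 1.2, 0.05]
track err 0.0 step 0.16 [-0.32, 0.78, -0.58, 1.62, 0.47, 1.85, -1.62]
track err 0.0 step 0.06 [-0.34, 0.94, -0.55, 1.67, 0.53, 1.68, -1.7]
0 off [9.4, -0.7, -8.7] ang [0.0, 0.0, 0.0]
0 off [9.4, -0.7, -8.7] ang [0.0, 0.0, 0.0]
1 off [7.7, -0.5, 5.2] ang [0.6, -5.64, 3.32]
1 off [8.8, -2.8, 1.2] ang [0.6, -5.64, 3.32]
1 off [7.2, -5.2, -2.7] ang [0.6, -5.64, 3.32]
2 off [10.6, -0.0, 7.5] ang [0.0, 0.0, 0.0]
-110 [0.4819 0.1744 0.1075]
track err 0.0 step 0.05 [1.0, 0.88, -1.24, 1.7, 0.23, 1.2, 0.05]
track err 0.0 step 0.17 [-0.35, 0.77, -0.61, 1.68, 0.57, 1.83, -1.55]
track err 0.0 step 0.06 [-0.37, 0.93, -0.58, 1.73, 0.63, 1.67, -1.65]
0 off [9.4, -0.7, -8.7] ang [0.0, 0.0, 0.0]
0 off [9.4, -0.7, -8.7] ang [0.0, 0.0, 0.0]
1 off [7.6, -0.5, 5.2] ang [0.47, -5.77, 2.6]
1 off [8.9, -2.3, 1.0] ang [0.47, -5.77, 2.6]
1 off [7.6, -4.2, -3.2] ang [0.47, -5.77, 2.6]
2 off [10.6, 0.0, 7.5] ang [0.0, 0.0, 0.0]
```

```bash
cat > t.py <<'E'
from h import *; from ik import *
s=st();q0=s['joint_pos'];r0=R.from_quat(s['eef_rot'])
psi=-120
rp=place_rot(np.radians(psi),np.radians(35),1);t=np.array([.4802,.175,.1075])
w=[(s['eef_pos']+[-.02,.05,.25],r0),(t+[0.08,0,.16],rp),(t+[0.0,0,.10],rp),(t+[0,0,.03],rp)];track(q0,w);path(w)
E
python3 t.py
```

```text
t 13.25 q [0.93, 1.18, -1.03, 1.69, 0.46, 0.99, 0.13] p [0.6009, -0.1387, 0.0151] F [0.2, -1.9, 5.6] gap 0.578
track err 0.0 step 0.05 [0.98, 0.88, -1.24, 1.67, 0.24, 1.21, 0.05]
track err 0.0 step 0.28 [-0.44, 0.81, -0.3, 1.45, 0.47, 1.86, -1.38]
track err 0.0 step 0.07 [-0.47, 0.81, -0.32, 1.67, 0.42, 1.69, -1.52]
track err 0.0 step 0.05 [-0.48, 0.89, -0.31, 1.68, 0.44, 1.59, -1.56]
0 off [9.3, -0.3, -8.7] ang [0.0, 0.0, 0.0]
0 off [9.3, -0.3, -8.7] ang [0.0, 0.0, 0.0]
1 off [7.1, 1.7, 4.9] ang [0.6, -5.64, 3.32]
1 off [8.8, -0.5, 0.8] ang [0.6, -5.64, 3.32]
1 off [7.6, -3.0, -3.2] ang [0.6, -5.64, 3.32]
2 off [2.6, -6.9, 6.7] ang [0.0, 0.0, 0.0]
3 off [5.7, -0.0, 4.0] ang [0.0, 0.0, 0.0]
```

```bash
cat > t.py <<'E'
from h import *; from ik import *
s=st();q0=s['joint_pos'];r0=R.from_quat(s['eef_rot'])
psi=-110
rp=place_rot(np.radians(psi),np.radians(35),1);t=np.array([.4819,.1744,.1075])
for w in ([(s['eef_pos']+[-.02,.05,.25],r0),(t+[0.05,0,.155],rp),(t+[0.0,0,.10],rp),(t+[0,0,.03],rp)],):
    track(q0,w);path(w)
E
python3 t.py
```

```text
t 13.25 q [0.93, 1.18, -1.03, 1.69, 0.46, 0.99, 0.13] p [0.6009, -0.1387, 0.0151] F [0.2, -1.9, 5.6] gap 0.578
track err 0.0 step 0.05 [0.98, 0.88, -1.24, 1.67, 0.24, 1.21, 0.05]
track err 0.0 step 0.16 [-0.36, 0.8, -0.56, 1.58, 0.61, 1.86, -1.46]
track err 0.0 step 0.07 [-0.38, 0.83, -0.57, 1.71, 0.59, 1.74, -1.58]
track err 0.0 step 0.05 [-0.39, 0.92, -0.55, 1.73, 0.62, 1.65, -1.63]
0 off [9.3, -0.3, -8.7] ang [0.0, 0.0, 0.0]
0 off [9.3, -0.3, -8.7] ang [0.0, 0.0, 0.0]
1 off [7.2, 0.8, 5.1] ang [0.47, -5.77, 2.6]
1 off [8.8, -0.9, 1.0] ang [0.47, -5.77, 2.6]
1 off [7.8, -2.9, -3.2] ang [0.47, -5.77, 2.6]
2 off [3.5, -4.7, 4.6] ang [0.0, 0.0, 0.0]
3 off [5.7, 0.0, 4.0] ang [0.0, 0.0, 0.0]
```

carry_out(offset=[[1.9,-0.1,-1.7],[3.7,-0.1,-3.5],[5.6,-0.2,-5.2],[7.4,-0.2,-7],[9.3,-0.3,-8.7]], angular=[[0,0,0],[0,0,0],[0,0,0],[0,0,0],[0,0,0]])

```text
t: 13.75
eef_pos: [0.5898, -0.113, 0.1402]
eef_rot: [0.575, 0.761, 0.18, -0.238]
ft_force: [-0.0, -0.7, -3.8]
finger_gap: 0.581
```

carry_out(offset=[[1.9,-0.1,-1.7],[3.7,-0.1,-3.5],[5.6,-0.2,-5.2],[7.4,-0.2,-7],[9.3,-0.3,-8.7]], angular=[[0,0,0],[0,0,0],[0,0,0],[0,0,0],[0,0,0]])

```text
t: 14.25
eef_pos: [0.5793, -0.0878, 0.2646]
eef_rot: [0.575, 0.761, 0.18, -0.239]
ft_force: [0.7, 0.2, -2.9]
finger_gap: 0.581
```

carry_out(offset=[[1.4,0.2,1],[2.9,0.3,2],[4.3,0.5,3.1],[5.8,0.6,4.1],[7.2,0.8,5.1]], angular=[[0.09,-1.15,0.52],[0.19,-2.31,1.04],[0.28,-3.46,1.56],[0.38,-4.62,2.08],[0.47,-5.77,2.6]])

```text
t: 14.75
eef_pos: [0.5625, 0.0001, 0.2636]
eef_rot: [0.679, 0.73, -0.013, -0.07]
ft_force: [1.1, -0.5, -4.2]
finger_gap: 0.577
```

carry_out(offset=[[1.8,-0.2,0.2],[3.5,-0.4,0.4],[5.3,-0.5,0.6],[7,-0.7,0.8],[8.8,-0.9,1]], angular=[[0.09,-1.15,0.52],[0.19,-2.31,1.04],[0.28,-3.46,1.56],[0.38,-4.62,2.08],[0.47,-5.77,2.6]])

```text
t: 15.25
eef_pos: [0.5463, 0.0883, 0.2625]
eef_rot: [0.731, 0.644, -0.203, 0.101]
ft_force: [0.5, -1.1, -4.3]
finger_gap: 0.574
```

carry_out(offset=[[1.6,-0.6,-0.6],[3.1,-1.2,-1.3],[4.7,-1.7,-1.9],[6.2,-2.3,-2.6],[7.8,-2.9,-3.2]], angular=[[0.09,-1.15,0.52],[0.19,-2.31,1.04],[0.28,-3.46,1.56],[0.38,-4.62,2.08],[0.47,-5.77,2.6]])

```text
t: 15.75
eef_pos: [0.5298, 0.1763, 0.2606]
eef_rot: [0.726, 0.509, -0.379, 0.264]
ft_force: [0.1, -0.1, -3.9]
finger_gap: 0.578
```

```bash
cat > t.py <<'E'
from h import *
s=st();rp=place_rot(np.radians(-110),np.radians(35),1);t=np.array([.4819,.1744,.1075])
path([(t+[0.0,0,.10],rp),(t+[0,0,.02],rp),(t,rp)])
c=camera('top');save('t2',c['pixels'][130:370,60:480])
E
python3 t.py
```

```text
t 15.75 q [-0.38, 0.8, -0.52, 1.58, 0.6, 1.84, -1.45] p [0.5298, 0.1763, 0.2606] F [0.1, -0.1, -3.9] gap 0.578
0 off [3.3, -4.4, 4.5] ang [-0.01, 0.01, 0.02]
1 off [6.6, 0.0, 4.6] ang [0.0, 0.0, 0.0]
2 off [1.6, 0.0, 1.1] ang [0.0, 0.0, 0.0]
```

View pics/t2.png

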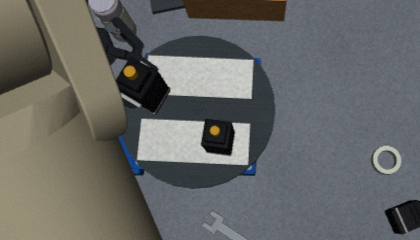

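carry_out(offset=[[0.7,-0.9,0.9],[1.3,-1.8,1.8],[2,-2.6,2.7],[2.6,-3.5,3.6],[3.3,-4.4,4.5]], angular=[[0,0,0],[0,0,0],[0,0,0],[0,0,0],[0,0,0]])

```text
t: 16.3
eef_pos: [0.4822, 0.1713, 0.2067]
eef_rot: [0.727, 0.509, -0.378, 0.264]
ft_force: [0.8, -0.3, -3.2]
finger_gap: 0.574
```

carry_out(offset=[[1.3,0,0.9],[2.6,0,1.8],[4,0,2.8],[5.3,0,3.7],[6.6,0,4.6]], angular=[[0,0,0],[0,0,0],[0,0,0],[0,0,0],[0,0,0]])

```text
t: 16.8
eef_pos: [0.483, 0.1724, 0.1248]
eef_rot: [0.726, 0.51, -0.379, 0.264]
ft_force: [0.5, -0.2, -2.8]
finger_gap: 0.581
```

carry_out(offset=[[0.4,0,0.3],[0.8,0,0.6],[1.2,0,0.8],[1.6,0,1.1],[1.6,0,1.1]], angular=[[0,0,0],[0,0,0],[0,0,0],[0,0,0],[0,0,0]])

```text
t: 17.3
eef_pos: [0.4829, 0.1727, 0.1069]
eef_rot: [0.726, 0.51, -0.379, 0.264]
ft_force: [-0.4, -0.6, -3.7]
finger_gap: 0.58
```

carry_out(offset=[[0.08,0,0.06],[0.08,0,0.06],[0.16,0,0.11],[0.16,0,0.11]], angular=[[0,0,0],[0,0,0],[0,0,0],[0,0,0]])

```text
t: 17.7
eef_pos: [0.4829, 0.1727, 0.1053]
eef_rot: [0.726, 0.51, -0.378, 0.264]
ft_force: [-0.1, -0.2, -3.1]
finger_gap: 0.579
```

carry_out(offset=[[0.08,0,0.06],[0.08,0,0.06],[0.08,0,0.06]], angular=[[0,0,0],[0,0,0],[0,0,0]])

```text
t: 18.0
eef_pos: [0.4829, 0.1728, 0.105]
eef_rot: [0.726, 0.509, -0.379, 0.264]
ft_force: [-0.7, 3.2, 5.6]
finger_gap: 0.577
```

```bash
python3 -c "
from h import *
s=st();rp=place_rot(np.radians(-110),np.radians(35),1);path([(s['eef_pos'],rp)])"
```

```text
t 18.0 q [-0.42, 0.95, -0.5, 1.74, 0.63, 1.6, -1.63] p [0.4829, 0.1728, 0.105] F [-0.7, 3.2, 5.6] gap 0.577
0 off [0.0, 0.0, 0.0] ang [-0.0, 0.0, 0.02]
```

carry_out(offset=[[0,0,0],[0,0,0],[0,0,0],[0,0,0]], angular=[[0,0,0],[0,0,0],[0,0,0],[0,0,0]], jaw=-1)

```text
t: 18.4
eef_pos: [0.4828, 0.1725, 0.1041]
eef_rot: [0.726, 0.51, -0.379, 0.264]
ft_force: [0.3, 1.2, -0.2]
finger_gap: 0.999
```

carry_out(offset=[[0,0,-1],[0,0,-3],[0,0,-6],[0,0,-10],[0,0,-13]], angular=[[0,0,0],[0,0,0],[0,0,0],[0,0,0],[0,0,0]])

```text
t: 18.9
eef_pos: [0.5198, 0.2748, 0.1804]
eef_rot: [0.726, 0.51, -0.378, 0.263]
ft_force: [-0.3, 0.6, 0.5]
finger_gap: 1.002
```

```bash
cat >> h.py <<'E'
def standing(W,xr=(.38,.75),yr=(-.05,.3)):
    with np.errstate(all='ignore'): m=(W[...,2]>.085)&(W[...,2]<.2)&(W[...,0]>xr[0])&(W[...,0]<xr[1])&(W[...,1]>yr[0])&(W[...,1]<yr[1])
    n,l,stt,ce=cv2.connectedComponentsWithStats(m.astype(np.uint8))
    for i in range(1,n):
        if stt[i,4]>80:
            q=W[l==i];t=q[q[:,2]>q[:,2].max()-.012];print('blob',stt[i,4],'zmax',q[:,2].max().round(4),'top',t.mean(0).round(4),'mean',q.mean(0).round(3))
def down_rot(y_az):
    y=np.array([np.cos(y_az),np.sin(y_az),0]);z=np.array([0,0,-1.]);return R.from_matrix(np.c_[np.cross(y,z),y,z])
AX=np.array([.4478,.350])
def knob(th,z=.13): return np.r_[AX,0]+.055*(-np.cos(th)*PX+np.sin(th)*PY)+[0,0,z]
E
cat > t.py <<'E'
from h import *; from ik import *
s=st();q0=s['joint_pos'];r0=R.from_quat(s['eef_rot'])
for az in(-60,-30,-10,20):
    r=down_rot(np.radians(az));print(az)
    w=[(s['eef_pos']+[-.0,0,.1],r0),(knob(0,.25),r)]+[(knob(k*np.pi/2),r) for k in range(5)]
    track(q0,w)
standing(cloud(camera('top')));standing(cloud(camera('scene')))
E
python3 t.py
```

```text
t 18.9 q [-0.52, 0.94, -0.5, 1.48, 0.56, 1.82, -1.54] p [0.5198, 0.2748, 0.1804] F [-0.3, 0.6, 0.5] gap 1.002
-60
track err 0.0 step 0.15 [-0.66, 0.79, -0.23, 1.44, 0.44, 1.86, -1.33]
track err 0.0 step 0.15 [-0.65, 0.34, -0.24, 2.03, 0.11, 0.78, -2.0]
track err 0.0 step 0.09 [-0.7, 0.51, -0.18, 2.14, 0.19, 0.5, -2.07]
track err 0.0 step 0.09 [-0.71, 0.58, -0.18, 1.97, 0.18, 0.6, -2.06]
track err 0.0 step 0.07 [-0.58, 0.6, -0.19, 1.94, 0.19, 0.62, -1.94]
track err 0.0 step 0.09 [-0.55, 0.53, -0.19, 2.1, 0.2, 0.52, -1.93]
track err 0.0 step 0.08 [-0.7, 0.51, -0.18, 2.14, 0.18, 0.5, -2.07]
-30
track err 0.0 step 0.15 [-0.66, 0.79, -0.23, 1.44, 0.44, 1.86, -1.33]
track err 0.0 step 0.18 [-0.53, 0.36, -0.39, 2.02, 0.19, 0.8, -1.56]
track err 0.0 step 0.09 [-0.61, 0.52, -0.31, 2.14, 0.31, 0.52, -1.67]
track err 0.0 step 0.09 [-0.63, 0.59, -0.31, 1.97, 0.29, 0.63, -1.65]
track err 0.0 step 0.07 [-0.49, 0.61, -0.32, 1.93, 0.3, 0.65, -1.52]
track err 0.0 step 0.09 [-0.46, 0.54, -0.32, 2.1, 0.31, 0.55, -1.53]
track err 0.0 step 0.08 [-0.61, 0.52, -0.3, 2.14, 0.3, 0.52, -1.67]
-10
track err 0.
[... 625 characters left out ...]
 step 0.09 [-0.46, 0.55, -0.53, 2.13, 0.5, 0.58, -1.0]
track err 0.0 step 0.09 [-0.48, 0.63, -0.53, 1.96, 0.49, 0.69, -0.96]
track err 0.0 step 0.07 [-0.35, 0.64, -0.53, 1.92, 0.49, 0.71, -0.83]
track err 0.0 step 0.09 [-0.31, 0.57, -0.53, 2.09, 0.51, 0.61, -0.85]
track err 0.0 step 0.08 [-0.46, 0.55, -0.52, 2.13, 0.5, 0.58, -1.0]
blob 1043 zmax 0.1952 top [0.4869 0.1814 0.1902] mean [0.483 0.174 0.158]
blob 983 zmax 0.1937 top [0.495  0.0742 0.1904] mean [0.49  0.071 0.16 ]
blob 303 zmax 0.0992 top [0.4468 0.2931 0.0947] mean [0.447 0.293 0.095]
blob 1026 zmax 0.1956 top [0.4957 0.0759 0.1903] mean [0.503 0.087 0.142]
blob 1080 zmax 0.1957 top [0.4872 0.1836 0.1909] mean [0.496 0.193 0.144]
```

```bash
cat > t.py <<'E'
from h import *; from ik import *
s=st();q0=s['joint_pos'];r0=R.from_quat(s['eef_rot']);r=down_rot(PA)
w=[(s['eef_pos']+[-.0,0,.1],r0),(knob(0,.25),r),(knob(0,.13),r)]
track(q0,w);path(w)
for i in range(4): print([[round(5.5*np.sin(t)-5.5*np.sin(i*np.pi/2),2),round(-5.5*np.cos(t)+5.5*np.cos(i*np.pi/2),2)] for t in i*np.pi/2+np.arange(1,6)*np.pi/10])
E
python3 t.py
```

```text
t 19.0 q [-0.52, 0.94, -0.5, 1.48, 0.56, 1.82, -1.54] p [0.5197, 0.2773, 0.1809] F [-0.6, 0.2, 0.2] gap 1.002
track err 0.0 step 0.15 [-0.66, 0.79, -0.23, 1.44, 0.44, 1.86, -1.34]
track err 0.0 step 0.15 [-0.4, 0.39, -0.58, 2.01, 0.29, 0.82, -1.05]
track err 0.0 step 0.09 [-0.5, 0.54, -0.46, 2.13, 0.45, 0.56, -1.2]
0 off [-8.2, -0.0, -5.8] ang [0.0, 0.0, 0.0]
1 off [1.9, -7.1, 0.0] ang [-1.19, 5.37, -2.28]
1 off [3.1, -6.6, 0.5] ang [-1.19, 5.37, -2.28]
2 off [0.0, 0.0, 12.0] ang [0.0, 0.0, 0.0]
[[np.float64(1.7), np.float64(0.27)], [np.float64(3.23), np.float64(1.05)], [np.float64(4.45), np.float64(2.27)], [np.float64(5.23), np.float64(3.8)], [np.float64(5.5), np.float64(5.5)]]
[[np.float64(-0.27), np.float64(1.7)], [np.float64(-1.05), np.float64(3.23)], [np.float64(-2.27), np.float64(4.45)], [np.float64(-3.8), np.float64(5.23)], [np.float64(-5.5), np.float64(5.5)]]
[[np.float64(-1.7), np.float64(-0.27)], [np.float64(-3.23), np.float64(-1.05)], [np.float64(-4.45), np.float64(-2.27)], [np.float64(-5.23), np.float64(-3.8)], [np.float64(-5.5), np.float64(-5.5)]]
[[np.float64(0.27), np.float64(-1.7)], [np.float64(1.05), np.float64(-3.23)], [np.float64(2.27), np.float64(-4.45)], [np.float64(3.8), np.float64(-5.23)], [np.float64(5.5), np.float64(-5.5)]]
```

carry_out(offset=[[-2.7,0,-1.9],[-5.4,0,-3.8],[-8.2,0,-5.8]], angular=[[0,0,0],[0,0,0],[0,0,0]])

```text
t: 19.3
eef_pos: [0.5196, 0.2719, 0.2795]
eef_rot: [0.726, 0.509, -0.38, 0.263]
ft_force: [0.5, 0.0, -1.7]
finger_gap: 1.003
```

carry_out(offset=[[0.4,-1.4,0],[0.8,-2.8,0],[1.1,-4.3,0],[1.5,-5.7,0],[1.9,-7.1,0]], angular=[[-0.24,1.07,-0.46],[-0.48,2.15,-0.91],[-0.71,3.22,-1.37],[-0.95,4.3,-1.82],[-1.19,5.37,-2.28]])

```text
t: 19.8
eef_pos: [0.4558, 0.3077, 0.2639]
eef_rot: [0.725, 0.646, -0.196, 0.136]
ft_force: [1.0, -0.3, -0.8]
finger_gap: 1.003
```

carry_out(offset=[[0.6,-1.3,0.1],[1.2,-2.6,0.2],[1.9,-4,0.3],[2.5,-5.3,0.4],[3.1,-6.6,0.5]], angular=[[-0.24,1.07,-0.46],[-0.48,2.15,-0.91],[-0.71,3.22,-1.37],[-0.95,4.3,-1.82],[-1.19,5.37,-2.28]])

```text
t: 20.3
eef_pos: [0.3927, 0.3411, 0.2489]
eef_rot: [0.676, 0.737, -0.001, 0.0]
ft_force: [-0.5, -0.6, -0.5]
finger_gap: 0.998
```

```bash
cat > t.py <<'E'
from h import *
s=st();path([(knob(0,.25),down_rot(PA)),(knob(0,.13),down_rot(PA))])
c=camera('wrist');save('w2',c['pixels'])
W=c['range_z'];K=c['camera_matrix'];E=c['extrinsics'];v,u=np.mgrid[:480,:640];x=(u-K[0,2])/K[0,0];y=(v-K[1,2])/K[1,1];th=np.hypot(x,y);k=np.tan(th)/np.maximum(th,1e-9)
P=np.stack([x*k*W,y*k*W,W],-1)@E[:3,:3].T+E[:3,3]
m=(W>0)&(abs(P[...,2]-.16)<.012)&(np.hypot(P[...,0]-.393,P[...,1]-.345)<.04)
print(m.sum(),P[m].mean(0).round(4),cv2.minEnclosingCircle((P[m][:,:2]*1000).astype(np.float32)))
m=(W>0)&(abs(P[...,2]-.097)<.008)&(np.hypot(P[...,0]-.447,P[...,1]-.35)<.085);print(m.sum(),cv2.minEnclosingCircle((P[m][:,:2]*1000).astype(np.float32)))
E
python3 t.py
```

```text
t 20.3 q [-0.39, 0.38, -0.58, 2.02, 0.28, 0.82, -1.05] p [0.3927, 0.3411, 0.2489] F [-0.5, -0.6, -0.5] gap 0.998
0 off [0.4, 0.1, -0.1] ang [-0.02, 0.03, -0.01]
1 off [0.0, 0.0, 12.0] ang [0.0, 0.0, 0.0]
1123 [0.3914 0.3479 0.16  ] ((391.73492431640625, 345.8255920410156), 12.789373397827148)
15934 ((446.23046875, 350.8419189453125), 66.16444396972656)
```

View pics/w2.png

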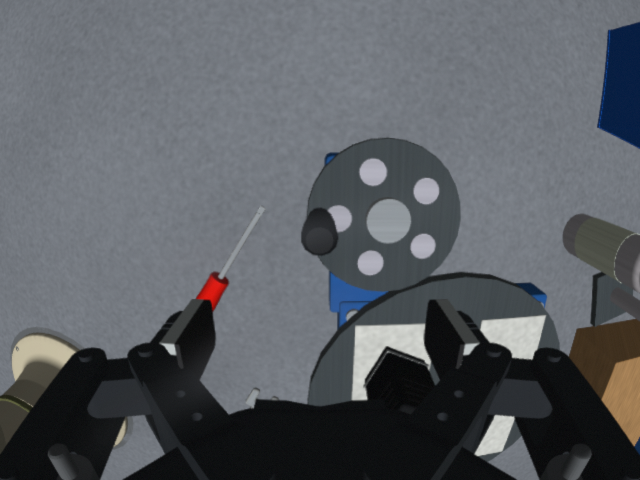

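carry_out(offset=[[0.5,0,2],[0.5,0,4.5],[0.5,0,7],[0.5,0,9.5],[0.5,0,11.9]], angular=[[0,0,0],[0,0,0],[0,0,0],[0,0,0],[0,0,0]])

```text
t: 20.85
eef_pos: [0.3929, 0.3448, 0.1286]
eef_rot: [0.677, 0.736, -0.004, 0.001]
ft_force: [-0.2, -0.6, 0.5]
finger_gap: 1.005
```

carry_out(offset=[[0,0,0],[0,0,0],[0,0,0],[0,0,0],[0,0,0]], angular=[[0,0,0],[0,0,0],[0,0,0],[0,0,0],[0,0,0]], jaw=1)

```text
t: 21.35
eef_pos: [0.3923, 0.3458, 0.1311]
eef_rot: [0.677, 0.736, -0.003, 0.001]
ft_force: [-4.9, -0.5, 7.8]
finger_gap: 0.264
```

carry_out(offset=[[0.86,0.07,0],[1.7,0.27,0],[1.7,0.27,0]], angular=[[0,0,0],[0,0,0],[0,0,0]])

```text
t: 21.65
eef_pos: [0.3939, 0.3648, 0.1312]
eef_rot: [0.676, 0.737, -0.002, 0.001]
ft_force: [-3.4, 3.9, 7.2]
finger_gap: 0.266
```

```bash
cat > t.py <<'E'
from h import *
s=st();r=R.from_quat(s['eef_rot']);print('rel axis tool',(r.inv().apply(s['eef_pos']-np.array([.4468,.3506,.13]))*100).round(2),'F tool',r.inv().apply(s['ft_force']).round(1),(r.inv()*down_rot(PA)).magnitude())
E
python3 t.py
```

```text
t 21.65 q [-0.53, 0.56, -0.47, 2.1, 0.44, 0.59, -1.22] p [0.3939, 0.3648, 0.1312] F [-3.4, 3.9, 7.2] gap 0.266
rel axis tool [ 1.86 -5.15 -0.11] F tool [ 4.2 -3.1 -7.2] 0.0036272025708913394
```

carry_out(offset=[[1.53,0.78,0],[2.75,2,0],[3.53,3.53,0],[3.8,5.23,0],[3.53,6.93,0]], angular=[[0,0,0],[0,0,0],[0,0,0],[0,0,0],[0,0,0]])

```text
t: 22.15
eef_pos: [0.4605, 0.4042, 0.1311]
eef_rot: [0.676, 0.736, -0.003, 0.001]
ft_force: [-5.9, -7.1, 15.3]
finger_gap: 0.266
```

carry_out(offset=[[-0.78,1.53,0],[-2,2.75,0],[-3.53,3.53,0],[-5.23,3.8,0],[-6.93,3.53,0]], angular=[[0,0,0],[0,0,0],[0,0,0],[0,0,0],[0,0,0]])

```text
t: 22.65
eef_pos: [0.501, 0.3389, 0.1312]
eef_rot: [0.677, 0.736, -0.002, 0.0]
ft_force: [-7.9, 4.7, 7.6]
finger_gap: 0.27
```

```bash
python3 t.py; cp t.py ax.py; python3 -c "
from h import *
c=camera('scene');save('s3',c['pixels'][180:440,230:560])"
```

```text
t 22.65 q [-0.37, 0.62, -0.48, 1.94, 0.44, 0.68, -1.03] p [0.501, 0.3389, 0.1312] F [-7.9, 4.7, 7.6] gap 0.27
rel axis tool [-1.62  5.3  -0.12] F tool [ 5.3 -7.5 -7.6] 0.0038440878432873726
```

View pics/s3.png

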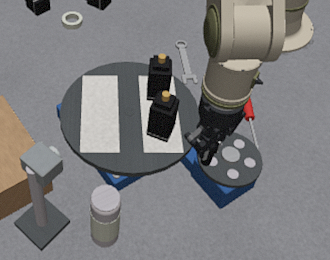

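carry_out(offset=[[-1.53,-0.78,0],[-2.75,-2,0],[-3.53,-3.53,0],[-3.8,-5.23,0],[-3.53,-6.93,0]], angular=[[0,0,0],[0,0,0],[0,0,0],[0,0,0],[0,0,0]])

```text
t: 23.2
eef_pos: [0.4362, 0.2965, 0.1312]
eef_rot: [0.677, 0.736, -0.001, 0.002]
ft_force: [3.6, 3.2, 3.4]
finger_gap: 0.266
```

carry_out(offset=[[0.78,-1.53,0],[2,-2.75,0],[3.53,-3.53,0],[5.23,-3.8,0],[6.93,-3.53,0]], angular=[[0,0,0],[0,0,0],[0,0,0],[0,0,0],[0,0,0]])

```text
t: 23.7
eef_pos: [0.3931, 0.3631, 0.1311]
eef_rot: [0.676, 0.737, -0.003, 0.002]
ft_force: [4.5, -4.0, 13.1]
finger_gap: 0.267
```

carry_out(offset=[[1.53,0.78,0],[2.75,2,0],[3.53,3.53,0],[3.8,5.23,0],[3.53,6.93,0]], angular=[[0,0,0],[0,0,0],[0,0,0],[0,0,0],[0,0,0]])

```text
t: 24.2
eef_pos: [0.4598, 0.4044, 0.131]
eef_rot: [0.676, 0.737, -0.003, 0.001]
ft_force: [-5.6, -8.2, 19.9]
finger_gap: 0.266
```

carry_out(offset=[[-0.78,1.53,0],[-2,2.75,0],[-3.53,3.53,0],[-5.23,3.8,0],[-6.93,3.53,0]], angular=[[0,0,0],[0,0,0],[0,0,0],[0,0,0],[0,0,0]])

```text
t: 24.7
eef_pos: [0.501, 0.3395, 0.1312]
eef_rot: [0.676, 0.737, -0.001, 0.0]
ft_force: [-6.3, 3.9, 10.0]
finger_gap: 0.269
```

```bash
python3 ax.py
```

```text
t 24.7 q [-0.37, 0.62, -0.48, 1.94, 0.44, 0.68, -1.03] p [0.501, 0.3395, 0.1312] F [-6.3, 3.9, 10.0] gap 0.269
rel axis tool [-1.57  5.31 -0.12] F tool [  4.4  -6.  -10. ] 0.0033113363200123506
```

carry_out(offset=[[-1.53,-0.78,0],[-2.75,-2,0],[-3.53,-3.53,0],[-3.8,-5.23,0],[-3.53,-6.93,0]], angular=[[0,0,0],[0,0,0],[0,0,0],[0,0,0],[0,0,0]])

```text
t: 25.2
eef_pos: [0.4358, 0.2966, 0.1312]
eef_rot: [0.677, 0.736, -0.002, 0.002]
ft_force: [3.9, 2.8, 4.8]
finger_gap: 0.267
```

carry_out(offset=[[0.78,-1.53,0],[2,-2.75,0],[3.53,-3.53,0],[5.23,-3.8,0],[6.93,-3.53,0]], angular=[[0,0,0],[0,0,0],[0,0,0],[0,0,0],[0,0,0]])

```text
t: 25.7
eef_pos: [0.3932, 0.3631, 0.1311]
eef_rot: [0.676, 0.736, -0.003, 0.002]
ft_force: [5.1, -3.5, 12.8]
finger_gap: 0.264
```

carry_out(offset=[[1.53,0.78,0],[2.75,2,0],[3.53,3.53,0],[3.8,5.23,0],[3.53,6.93,0]], angular=[[0,0,0],[0,0,0],[0,0,0],[0,0,0],[0,0,0]])

```text
t: 26.2
eef_pos: [0.4598, 0.4044, 0.131]
eef_rot: [0.676, 0.737, -0.003, 0.001]
ft_force: [-5.7, -7.9, 20.0]
finger_gap: 0.267
```

carry_out(offset=[[-0.78,1.53,0],[-2,2.75,0],[-3.53,3.53,0],[-5.23,3.8,0],[-6.93,3.53,0]], angular=[[0,0,0],[0,0,0],[0,0,0],[0,0,0],[0,0,0]])

```text
t: 26.7
eef_pos: [0.5011, 0.3395, 0.1312]
eef_rot: [0.676, 0.737, -0.001, 0.0]
ft_force: [-5.8, 5.0, 10.4]
finger_gap: 0.268
```

carry_out(offset=[[-1.53,-0.78,0],[-2.75,-2,0],[-3.53,-3.53,0],[-3.8,-5.23,0],[-3.53,-6.93,0]], angular=[[0,0,0],[0,0,0],[0,0,0],[0,0,0],[0,0,0]])

```text
t: 27.2
eef_pos: [0.4358, 0.2966, 0.1312]
eef_rot: [0.677, 0.736, -0.002, 0.002]
ft_force: [5.0, 3.1, 5.0]
finger_gap: 0.269
```

carry_out(offset=[[0.78,-1.53,0],[2,-2.75,0],[3.53,-3.53,0],[5.23,-3.8,0],[5.23,-3.8,0]], angular=[[0,0,0],[0,0,0],[0,0,0],[0,0,0],[0,0,0]])

```text
t: 27.7
eef_pos: [0.392, 0.3488, 0.131]
eef_rot: [0.676, 0.737, -0.001, 0.001]
ft_force: [-3.6, 2.1, 15.7]
finger_gap: 0.267
```

```bash
python3 ax.py
```

```text
t 27.7 q [-0.51, 0.54, -0.47, 2.12, 0.45, 0.57, -1.21] p [0.392, 0.3488, 0.131] F [-3.6, 2.1, 15.7] gap 0.267
rel axis tool [ 0.29 -5.47 -0.1 ] F tool [  2.4  -3.5 -15.7] 0.002850514961129071
```

carry_out(offset=[[-0.3,0,0],[-0.3,0,0],[-0.3,0,0],[-0.3,0,0],[-0.3,0,0]], angular=[[0,0,0],[0,0,0],[0,0,0],[0,0,0],[0,0,0]])

```text
t: 28.2
eef_pos: [0.3925, 0.3435, 0.131]
eef_rot: [0.676, 0.737, -0.002, 0.001]
ft_force: [-3.2, 0.8, 14.3]
finger_gap: 0.265
```

carry_out(offset=[[0,0,0],[0,0,0],[0,0,0],[0,0,0],[0,0,0]], angular=[[0,0,0],[0,0,0],[0,0,0],[0,0,0],[0,0,0]], jaw=-1)

```text
t: 28.7
eef_pos: [0.3931, 0.3423, 0.1296]
eef_rot: [0.677, 0.736, -0.003, 0.001]
ft_force: [0.3, -0.1, 0.9]
finger_gap: 1.003
```

carry_out(offset=[[0,0,-2],[0,0,-5],[0,0,-8],[0,0,-12],[0,0,-16]], angular=[[0,0,0],[0,0,0],[0,0,0],[0,0,0],[0,0,0]])

```text
t: 29.2
eef_pos: [0.3932, 0.3431, 0.2909]
eef_rot: [0.677, 0.736, -0.004, 0.001]
ft_force: [-0.0, 0.9, -1.0]
finger_gap: 1.001
```

```bash
cat > t.py <<'E'
from h import *; from ik import *
s=st();q0=s['joint_pos'];r0=R.from_quat(s['eef_rot'])
c=camera('top');save('t4',c['pixels'][130:380,60:560]);W=cloud(c);housings(c);standing(W);s2=camera('scene');standing(cloud(s2))
with np.errstate(all='ignore'):
    k=(abs(W[...,2]-.152)<.03)&(W[...,2]>.12)&(np.hypot(W[...,0]-.447,W[...,1]-.35)<.085);k2=cloud(s2);k2=k2[(abs(k2[...,2]-.152)<.02)&(np.hypot(k2[...,0]-.447,k2[...,1]-.35)<.085)]
print('knob',W[k].mean(0).round(3),k2.mean(0).round(3))
E
python3 t.py
```

```text
t 29.2 q [-0.37, 0.34, -0.6, 1.96, 0.24, 0.92, -1.01] p [0.3932, 0.3431, 0.2909] F [-0.0, 0.9, -1.0] gap 1.001
{'c': array([ 574., -377.]), 'z': np.float64(0.049), 'sz': array([50., 60.]), 'stud': array([ 585., -429.,   34.]), 'ang': np.float64(-78.517), 'rect': np.float64(12.801), 'px': array([505., 265.])}
{'c': array([ 424., -292.]), 'z': np.float64(0.049), 'sz': array([51., 60.]), 'stud': array([ 455., -336.,   32.]), 'ang': np.float64(-54.337), 'rect': np.float64(34.778), 'px': array([460., 334.])}
blob 1149 zmax 0.1942 top [0.618  0.1938 0.1901] mean [0.611 0.188 0.152]
blob 1073 zmax 0.1937 top [0.6271 0.0869 0.1901] mean [0.619 0.084 0.154]
blob 301 zmax 0.0994 top [0.4471 0.293  0.0948] mean [0.447 0.293 0.095]
blob 2152 zmax 0.1943 top [0.623  0.1452 0.1903] mean [0.629 0.159 0.145]
blob 147 zmax 0.1008 top [0.4481 0.2941 0.0966] mean [0.448 0.294 0.097]
knob [0.393 0.338 0.151] [0.397 0.347 0.153]
```

View pics/t4.png

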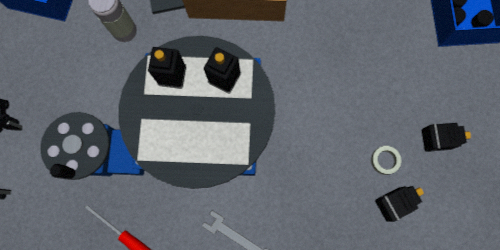

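```bash
cat > t.py <<'E'
from h import *; from ik import *
s=st();q0=s['joint_pos'];r0=R.from_quat(s['eef_rot'])
c=camera('top');W=cloud(c);px=c['pixels'].astype(int)
m=(px.min(-1)>140)&(W[...,2]>.012)&(W[...,2]<.03)&(abs(W[...,0]-.5)<.1)&(abs(W[...,1]+.27)<.1);print('tape',m.sum(),cv2.minEnclosingCircle((W[m][:,:2]*1000).astype(np.float32)))
for cc,deg,psi,y in(((.424,-.292),-55.2,-90,-.055),((.574,-.377),-77.5,-110,.055)):
    phi=np.radians(deg);r=grasp_rot(phi,np.radians(35),1);z=r.as_matrix()[:,2];sv=np.array([np.cos(phi),np.sin(phi)])
    g=np.r_[np.array(cc)-.0095*sv,.0145];yv=r.as_matrix()[:2,1];print('tips',(g[:2]+.0425*yv).round(3),(g[:2]+.057*yv).round(3),(g[:2]-.057*yv).round(3))
    w=[(g-.12*z+[0,0,.08],r),(g-.1*z,r),(g,r)];
    f=np.array([.026,0,.0045])
    rp=place_rot(np.radians(psi),np.radians(35),1);t=tcp_for(f,PC+y*PY+[0,0,.003],rp);print('place',t.round(4))
    mid=np.array([.45,.1,.33])
    q0=track(q0,[(mid,down_rot(np.radians(-10)))]+w+[(g+[0,.03,.22],r),(t+[0.02,0,.14],rp),(t,rp),(t-.13*rp.as_matrix()[:,2],rp)])
E
python3 t.py
```

```text
t 29.3 q [-0.37, 0.34, -0.61, 1.96, 0.24, 0.92, -1.01] p [0.3948, 0.3454, 0.2945] F [-0.3, 0.3, -0.0] gap 1.003
tape 321 ((513.4376831054688, -269.8795471191406), 29.691911697387695)
tips [ 0.453 -0.26 ] [ 0.465 -0.252] [ 0.372 -0.317]
place [0.4943 0.0633 0.0929]
track err 0.0 step 0.07 [0.06, 0.19, -0.47, 2.03, 0.11, 0.94, -0.64]
track err 0.0 step 0.23 [0.93, 0.77, -0.49, 1.59, 0.06, 1.4, 1.05]
track err 0.0 step 0.06 [0.91, 0.87, -0.47, 1.66, 0.1, 1.23, 1.04]
track err 0.0 step 0.07 [0.9, 0.94, -0.46, 1.81, 0.13, 1.02, 1.01]
track err 0.0 step 0.07 [0.92, 0.64, -0.54, 1.77, -0.01, 1.33, 0.99]
track err 0.0 step 0.27 [-0.54, 0.64, -0.18, 1.97, 0.78, 1.41, -1.22]
track err 0.0 step 0.06 [-0.57, 0.85, -0.17, 2.04, 0.84, 1.22, -1.45]
track err 0.0 step 0.07 [-0.67, 0.78, -0.22, 1.87, 0.7, 1.44, -1.34]
tips [ 0.613 -0.359] [ 0.628 -0.355] [ 0.516 -0.38 ]
place [0.4809 0.1735 0.0929]
track err 0.0 step 0.19 [-0.03, 0.18, -0.37, 2.04, 0.08, 0.94, -0.61]
track err 0.0 step 0.19 [0.88, 0.91, -0.36, 1.22, -0.13, 1.51, 0.85]
track err 0.0 step 0.05 [0.88, 0.99, -0.35, 1.29, -0.11, 1.36, 0.87]
track err 0.0 step 0.07 [0.85, 1.03, -0.36, 1.45, -0.11, 1.15, 0.88]
track err 0.0 step 0.06 [0.85, 0.78, -0.4, 1.42, -0.18, 1.41, 0.78]
track err 0.0 step 0.25 [-0.71, 0.75, 0.02, 1.69, 0.41, 1.59, -1.23]
track err 0.0 step 0.06 [-0.72, 0.92, 0.0, 1.76, 0.41, 1.37, -1.35]
track err 0.0 step 0.09 [-0.78, 0.9, -0.0, 1.51, 0.36, 1.64, -1.28]
```

```bash
cat > t.py <<'E'
from h import *
phi=np.radians(-55.2);r=grasp_rot(phi,np.radians(35),1);z=r.as_matrix()[:,2];sv=np.array([np.cos(phi),np.sin(phi)])
g=np.r_[np.array((.424,-.292))-.0095*sv,.0145]
path([([.45,.1,.33],down_rot(np.radians(-10))),(g-.12*z+[0,0,.08],r),(g-.1*z,r),(g,r)],v=4.2,w=6)
E
python3 t.py
```

```text
0 off [-12.4, 1.8, -1.9] ang [0.01, 0.02, 1.48]
0 off [-12.1, 3.3, -1.9] ang [0.01, 0.02, 1.48]
1 off [-14.4, 2.8, 4.6] ang [0.91, 2.21, -2.89]
1 off [-15.3, -0.7, 1.6] ang [0.91, 2.21, -2.89]
1 off [-14.7, -4.5, -1.1] ang [0.91, 2.21, -2.89]
2 off [-4.6, -0.0, 8.6] ang [0.0, 0.0, 0.0]
3 off [0.0, 0.0, 10.0] ang [0.0, 0.0, 0.0]
```

carry_out(offset=[[-2.5,0.4,-0.4],[-5,0.7,-0.8],[-7.4,1.1,-1.1],[-9.9,1.4,-1.5],[-12.4,1.8,-1.9]], angular=[[0,0,0.3],[0,0,0.6],[0,0,0.9],[0,0,1.2],[0,0,1.48]])

```text
t: 29.85
eef_pos: [0.4215, 0.22, 0.3082]
eef_rot: [0.723, 0.691, -0.004, 0.001]
ft_force: [0.6, -0.6, 0.4]
finger_gap: 1.001
```

carry_out(offset=[[-2.4,0.7,-0.4],[-4.8,1.3,-0.8],[-7.3,2,-1.1],[-9.7,2.6,-1.5],[-12.1,3.3,-1.9]], angular=[[0,0,0.3],[0,0,0.6],[0,0,0.9],[0,0,1.2],[0,0,1.48]])

```text
t: 30.35
eef_pos: [0.449, 0.0978, 0.3279]
eef_rot: [0.766, 0.642, -0.004, 0.001]
ft_force: [0.9, -0.4, 0.6]
finger_gap: 1.005
```

carry_out(offset=[[-2.9,0.6,0.9],[-5.8,1.1,1.8],[-8.6,1.7,2.8],[-11.5,2.2,3.7],[-14.4,2.8,4.6]], angular=[[0.18,0.44,-0.58],[0.36,0.88,-1.16],[0.55,1.33,-1.73],[0.73,1.77,-2.31],[0.91,2.21,-2.89]])

```text
t: 30.85
eef_pos: [0.4511, -0.049, 0.2825]
eef_rot: [0.675, 0.731, 0.045, -0.092]
ft_force: [1.0, 0.4, -0.7]
finger_gap: 0.999
```

carry_out(offset=[[-3.1,-0.1,0.3],[-6.1,-0.3,0.6],[-9.2,-0.4,1],[-12.2,-0.6,1.3],[-15.3,-0.7,1.6]], angular=[[0.18,0.44,-0.58],[0.36,0.88,-1.16],[0.55,1.33,-1.73],[0.73,1.77,-2.31],[0.91,2.21,-2.89]])

```text
t: 31.35
eef_pos: [0.4539, -0.1961, 0.2374]
eef_rot: [0.566, 0.799, 0.092, -0.183]
ft_force: [0.8, -0.6, 0.7]
finger_gap: 0.999
```

carry_out(offset=[[-2.9,-0.9,-0.2],[-5.9,-1.8,-0.4],[-8.8,-2.7,-0.7],[-11.8,-3.6,-0.9],[-14.7,-4.5,-1.1]], angular=[[0.18,0.44,-0.58],[0.36,0.88,-1.16],[0.55,1.33,-1.73],[0.73,1.77,-2.31],[0.91,2.21,-2.89]])

```text
t: 31.85
eef_pos: [0.4568, -0.3434, 0.1919]
eef_rot: [0.442, 0.845, 0.136, -0.268]
ft_force: [-0.2, 0.2, -0.1]
finger_gap: 0.997
```

```bash
cat > t.py <<'E'
from h import *
st()
for n in('top','scene'): housings(camera(n),xr=(.33,.5),yr=(-.42,-.2))
phi=np.radians(-55.2);r=grasp_rot(phi,np.radians(35),1);z=r.as_matrix()[:,2];sv=np.array([np.cos(phi),np.sin(phi)])
g=np.r_[np.array((.424,-.292))-.0095*sv,.0145]
path([(g-.1*z,r),(g,r)],v=4.2,w=6)
E
python3 t.py
```

```text
t 31.85 q [0.92, 0.77, -0.47, 1.59, 0.05, 1.4, 1.06] p [0.4568, -0.3434, 0.1919] F [-0.2, 0.2, -0.1] gap 0.997
{'c': array([ 424., -292.]), 'z': np.float64(0.049), 'sz': array([50., 60.]), 'stud': array([ 455., -336.,   31.]), 'ang': np.float64(-54.46), 'rect': np.float64(35.506), 'px': array([460., 334.])}
{'c': array([ 425., -292.]), 'z': np.float64(0.05), 'sz': array([56., 62.]), 'stud': array([ 459., -332.,   32.]), 'ang': np.float64(-49.969), 'rect': np.float64(31.761), 'px': array([325., 177.])}
0 off [-4.1, 0.6, 8.5] ang [-0.06, -0.01, -0.09]
1 off [0.0, 0.0, 10.0] ang [0.0, 0.0, 0.0]
```

carry_out(offset=[[-1,0.2,2.1],[-2,0.3,4.3],[-3.1,0.5,6.4],[-4.1,0.6,8.5],[-4.1,0.6,8.5]], angular=[[0,0,0],[0,0,0],[0,0,0],[0,0,-0.1],[-0.06,0,-0.1]])

```text
t: 32.45
eef_pos: [0.4519, -0.3248, 0.0977]
eef_rot: [0.439, 0.846, 0.14, -0.267]
ft_force: [0.7, 0.4, 0.6]
finger_gap: 1.004
```

carry_out(offset=[[0,0,2.5],[0,0,5],[0,0,7.5],[0,0,10],[0,0,10]], angular=[[0,0,0],[0,0,0],[0,0,0],[0,0,0],[0,0,0]])

```text
t: 32.95
eef_pos: [0.4193, -0.2782, 0.0177]
eef_rot: [0.439, 0.846, 0.14, -0.267]
ft_force: [-0.7, 0.8, 0.8]
finger_gap: 0.999
```

carry_out(offset=[[0,0,0],[0,0,0],[0,0,0],[0,0,0],[0,0,0]], angular=[[0,0,0],[0,0,0],[0,0,0],[0,0,0],[0,0,0]], jaw=1)

```text
t: 33.45
eef_pos: [0.4222, -0.2814, 0.0198]
eef_rot: [0.44, 0.847, 0.139, -0.263]
ft_force: [-0.6, -3.2, 5.9]
finger_gap: 0.58
```

```bash
cat > t.py <<'E'
from h import *; from ik import *
s=st();q0=s['joint_pos'];r0=R.from_quat(s['eef_rot'])
f=foot_in_tool([.424,-.292],np.radians(-55),.030);print('foot',f.round(4))
rp=place_rot(np.radians(-90),np.radians(35),1);t=tcp_for(f,PC-.055*PY+[0,0,.003],rp);print('place',t.round(4))
w=[(s['eef_pos']+[0,.03,.2],r0),(t+[0.0,0,.12],rp),(t+[0,0,.02],rp),(t,rp)]
track(q0,w);path(w,v=4.2,w=7)
E
python3 t.py
```

```text
t 33.45 q [0.88, 0.93, -0.45, 1.82, 0.11, 1.01, 1.02] p [0.4222, -0.2814, 0.0198] F [-0.6, -3.2, 5.9] gap 0.58
foot [ 0.0196 -0.0046  0.0072]
place [0.4988 0.0692 0.0892]
track err 0.0 step 0.06 [0.9, 0.65, -0.53, 1.78, -0.01, 1.3, 1.0]
track err 0.0 step 0.28 [-0.61, 0.67, -0.11, 2.0, 0.75, 1.34, -1.25]
track err 0.0 step 0.05 [-0.62, 0.83, -0.1, 2.03, 0.8, 1.21, -1.38]
track err 0.0 step 0.03 [-0.62, 0.86, -0.1, 2.03, 0.82, 1.19, -1.41]
0 off [13.4, 1.8, -15.1] ang [0.0, 0.0, 0.0]
1 off [5.8, 8.2, 4.5] ang [0.47, -5.78, 2.54]
1 off [8.7, 6.7, 0.4] ang [0.47, -5.78, 2.54]
1 off [9.0, 4.6, -4.4] ang [0.47, -5.78, 2.54]
2 off [8.2, 0.0, 5.7] ang [0.0, 0.0, 0.0]
3 off [1.6, 0.0, 1.1] ang [0.0, 0.0, 0.0]
```

carry_out(offset=[[2.7,0.4,-3],[5.4,0.7,-6],[8,1.1,-9.1],[10.7,1.4,-12.1],[13.4,1.8,-15.1]], angular=[[0,0,0],[0,0,0],[0,0,0],[0,0,0],[0,0,0]])

```text
t: 33.95
eef_pos: [0.4217, -0.2508, 0.2213]
eef_rot: [0.44, 0.847, 0.139, -0.264]
ft_force: [-0.1, -0.9, -1.7]
finger_gap: 0.576
```

carry_out(offset=[[1.2,1.6,0.9],[2.3,3.3,1.8],[3.5,4.9,2.7],[4.6,6.6,3.6],[5.8,8.2,4.5]], angular=[[0.09,-1.16,0.51],[0.19,-2.31,1.02],[0.28,-3.47,1.52],[0.38,-4.62,2.03],[0.47,-5.78,2.54]])

```text
t: 34.45
eef_pos: [0.4473, -0.143, 0.2167]
eef_rot: [0.546, 0.835, -0.022, -0.065]
ft_force: [0.5, 1.1, -1.5]
finger_gap: 0.577
```

carry_out(offset=[[1.7,1.3,0.1],[3.5,2.7,0.2],[5.2,4,0.2],[8.7,6.7,0.4],[8.7,6.7,0.4]], angular=[[0.09,-1.16,0.51],[0.19,-2.31,1.02],[0.28,-3.47,1.52],[0.47,-5.78,2.54],[0.47,-5.78,2.54]])

```text
t: 34.95
eef_pos: [0.4742, -0.0336, 0.2131]
eef_rot: [0.609, 0.76, -0.179, 0.137]
ft_force: [0.2, 0.2, -3.9]
finger_gap: 0.578
```

```bash
cat > t.py <<'E'
from h import *; from ik import *
s=st();q0=s['joint_pos'];r0=R.from_quat(s['eef_rot'])
rp=place_rot(np.radians(-90),np.radians(35),1);t=np.array([.496,.0692,.0892])
w=[(t+[0.0,0,.12],rp),(t+[0,0,.02],rp),(t,rp)]
track(q0,w);path(w,v=4.2,w=6.5)
E
python3 t.py
```

```text
t 34.95 q [-0.2, 0.4, -0.19, 2.17, 0.66, 0.88, -0.67] p [0.4742, -0.0336, 0.2131] F [0.2, 0.2, -3.9] gap 0.578
track err 0.0 step 0.20 [-0.64, 0.67, -0.07, 2.01, 0.74, 1.32, -1.23]
track err 0.0 step 0.05 [-0.65, 0.83, -0.06, 2.04, 0.79, 1.18, -1.37]
track err 0.0 step 0.03 [-0.65, 0.86, -0.06, 2.04, 0.8, 1.16, -1.39]
0 off [8.7, 4.2, -4.2] ang [0.53, -5.77, 2.51]
1 off [8.2, 0.0, 5.7] ang [0.0, 0.0, 0.0]
2 off [1.6, 0.0, 1.1] ang [0.0, 0.0, 0.0]
```

carry_out(offset=[[2.2,1,-1],[4.4,2.1,-2.1],[6.5,3.1,-3.1],[8.7,4.2,-4.2],[8.7,4.2,-4.2]], angular=[[0.13,-1.44,0.63],[0.26,-2.88,1.25],[0.4,-4.33,1.88],[0.53,-5.77,2.51],[0.53,-5.77,2.51]])

```text
t: 35.45
eef_pos: [0.4956, 0.0742, 0.2044]
eef_rot: [0.624, 0.631, -0.327, 0.325]
ft_force: [0.1, -0.5, -2.1]
finger_gap: 0.575
```

```bash
sed -i 's/^track.*$/path(w,v=4.2,w=6.5);c=camera("scene");save("s5",c["pixels"][150:410,230:560])/' t.py; python3 t.py
```

```text
t 35.45 q [-0.64, 0.67, -0.08, 2.01, 0.74, 1.32, -1.24] p [0.4956, 0.0742, 0.2044] F [0.1, -0.5, -2.1] gap 0.575
0 off [-0.7, 0.0, 0.1] ang [0.02, -0.02, 0.13]
1 off [8.2, 0.0, 5.7] ang [0.0, 0.0, 0.0]
2 off [1.6, 0.0, 1.1] ang [0.0, 0.0, 0.0]
```

View pics/s5.png

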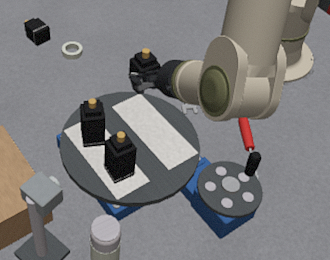

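carry_out(offset=[[1.5,0,1.2],[3,0,2.3],[4.5,0,3.5],[6,0,4.6],[7.5,0,5.8]], angular=[[0,0,0.1],[0,0,0.1],[0,0,0.1],[0,0,0.1],[0,0,0.1]])

```text
t: 36.0
eef_pos: [0.4943, 0.0609, 0.1129]
eef_rot: [0.63, 0.625, -0.326, 0.325]
ft_force: [-0.5, -0.2, -2.2]
finger_gap: 0.574
```

carry_out(offset=[[0.4,0,0.3],[0.8,0,0.6],[1.2,0,0.8],[1.6,0,1.1],[1.6,0,1.1]], angular=[[0,0,0],[0,0,0],[0,0,0],[0,0,0],[0,0,0]])

```text
t: 36.5
eef_pos: [0.4943, 0.062, 0.0939]
eef_rot: [0.629, 0.626, -0.327, 0.325]
ft_force: [-0.4, 0.3, -3.6]
finger_gap: 0.58
```

carry_out(offset=[[0.08,0,0.06],[0.08,0,0.06],[0.12,0,0.08],[0.12,0,0.08]], angular=[[0,0,0],[0,0,0],[0,0,0],[0,0,0]])

```text
t: 36.9
eef_pos: [0.4942, 0.062, 0.0927]
eef_rot: [0.629, 0.626, -0.327, 0.325]
ft_force: [0.7, -0.1, -1.5]
finger_gap: 0.577
```

carry_out(offset=[[0.08,0,0.06],[0.08,0,0.06],[0.08,0,0.06]], angular=[[0,0,0],[0,0,0],[0,0,0]])

```text
t: 37.2
eef_pos: [0.4942, 0.062, 0.0916]
eef_rot: [0.629, 0.626, -0.327, 0.325]
ft_force: [-0.3, -0.8, -1.8]
finger_gap: 0.574
```

```bash
python3 -c "
from h import *
s=st();rp=place_rot(np.radians(-90),np.radians(35),1);path([(s['eef_pos'],rp)]);standing(cloud(camera('top')),xr=(.42,.57),yr=(.0,.11))"
```

```text
t 37.2 q [-0.64, 0.85, -0.07, 2.05, 0.81, 1.16, -1.4] p [0.4942, 0.062, 0.0916] F [-0.3, -0.8, -1.8] gap 0.574
0 off [0.0, 0.0, 0.0] ang [-0.05, -0.02, -0.04]
blob 1390 zmax 0.1621 top [0.4943 0.0661 0.1586] mean [0.492 0.076 0.131]
```

carry_out(offset=[[0.08,0,0.06],[0.16,0,0.12],[0.25,0,0.17],[0.25,0,0.17]], angular=[[0,0,0],[0,0,0],[0,0,0],[0,0,0]])

```text
t: 37.65
eef_pos: [0.4942, 0.062, 0.0884]
eef_rot: [0.629, 0.626, -0.327, 0.325]
ft_force: [-0.9, 0.6, -2.0]
finger_gap: 0.577
```

carry_out(offset=[[0.08,0,0.06],[0.08,0,0.06],[0.08,0,0.06]], angular=[[0,0,0],[0,0,0],[0,0,0]])

```text
t: 37.95
eef_pos: [0.4942, 0.062, 0.0876]
eef_rot: [0.629, 0.626, -0.327, 0.325]
ft_force: [0.0, 0.2, -1.6]
finger_gap: 0.575
```

carry_out(offset=[[0.08,0,0.06],[0.08,0,0.06],[0.08,0,0.06]], angular=[[0,0,0],[0,0,0],[0,0,0]])

```text
t: 38.25
eef_pos: [0.4943, 0.062, 0.0875]
eef_rot: [0.629, 0.625, -0.327, 0.326]
ft_force: [-0.7, 2.8, 6.3]
finger_gap: 0.574
```

Contact. Release, retreat, and plan the pick of the last short housing.

carry_out(offset=[[0,0,0],[0,0,0],[0,0,0],[0,0,0]], angular=[[0,0,0],[0,0,0],[0,0,0],[0,0,0]], jaw=-1)

```text
t: 38.65
eef_pos: [0.4942, 0.0618, 0.0866]
eef_rot: [0.629, 0.625, -0.327, 0.325]
ft_force: [1.0, -1.1, 0.2]
finger_gap: 0.997
```

carry_out(offset=[[0,0,-1],[0,0,-3],[0,0,-6],[0,0,-10],[0,0,-14]], angular=[[0,0,0],[0,0,0],[0,0,0],[0,0,0],[0,0,0]])

```text
t: 39.15
eef_pos: [0.4944, 0.178, 0.1683]
eef_rot: [0.629, 0.626, -0.327, 0.325]
ft_force: [0.8, 0.7, -0.7]
finger_gap: 0.997
```

```bash
cat > t.py <<'E'
from h import *; from ik import *
s=st();q0=s['joint_pos'];r0=R.from_quat(s['eef_rot'])
c=camera('top');housings(c);standing(cloud(c))
phi=np.radians(-77.5);r=grasp_rot(phi,np.radians(35),1);z=r.as_matrix()[:,2];sv=np.array([np.cos(phi),np.sin(phi)])
g=np.r_[np.array((.574,-.377))-.0095*sv,.0145]
w=[(s['eef_pos']+[-.03,0,.14],r0),(g-.12*z+[0,0,.12],r),(g-.1*z,r),(g,r)]
track(q0,w);path(w,v=4.4,w=6)
E
python3 t.py
```

```text
t 39.15 q [-0.74, 0.78, -0.12, 1.86, 0.65, 1.4, -1.29] p [0.4944, 0.178, 0.1683] F [0.8, 0.7, -0.7] gap 0.997
{'c': array([ 574., -376.]), 'z': np.float64(0.049), 'sz': array([50., 61.]), 'stud': array([ 585., -429.,   33.]), 'ang': np.float64(-78.456), 'rect': np.float64(12.946), 'px': array([505., 265.])}
blob 1145 zmax 0.194 top [0.6182 0.1939 0.1899] mean [0.611 0.188 0.152]
blob 1078 zmax 0.1933 top [0.627  0.0868 0.19  ] mean [0.619 0.084 0.154]
blob 169 zmax 0.2 top [0.544  0.2025 0.1939] mean [0.543 0.2   0.19 ]
blob 804 zmax 0.1573 top [0.4948 0.0668 0.154 ] mean [0.491 0.065 0.13 ]
blob 88 zmax 0.2 top [0.4591 0.2555 0.2   ] mean [0.46  0.292 0.096]
blob 138 zmax 0.1996 top [0.4458 0.2007 0.1936] mean [0.446 0.199 0.192]
blob 83 zmax 0.0988 top [0.4222 0.2941 0.094 ] mean [0.422 0.294 0.094]
track err 0.0 step 0.05 [-0.76, 0.57, -0.13, 1.84, 0.6, 1.59, -1.18]
track err 0.0 step 0.24 [0.87, 0.87, -0.34, 1.19, -0.15, 1.57, 0.84]
track err 0.0 step 0.06 [0.87, 0.99, -0.33, 1.29, -0.12, 1.36, 0.89]
track err 0.0 step 0.07 [0.85, 1.03, -0.34, 1.45, -0.12, 1.15, 0.89]
0 off [-11.6, -3.0, -7.4] ang [0.07, -0.08, 0.01]
1 off [-7.3, 3.2, 13.6] ang [-0.12, 4.47, -0.7]
1 off [-12.1, 2.4, 9.8] ang [-0.12, 4.47, -0.7]
1 off [-15.0, 1.5, 4.5] ang [-0.12, 4.47, -0.7]
1 off [-15.7, 0.5, -1.6] ang [-0.12, 4.47, -0.7]
2 off [-6.9, 0.0, 11.8] ang [0.0, 0.0, 0.0]
3 off [0.0, -0.0, 10.0] ang [0.0, 0.0, 0.0]
```

carry_out(offset=[[-2.9,-0.7,-1.9],[-5.8,-1.5,-3.7],[-8.7,-2.2,-5.5],[-11.6,-3,-7.4]], angular=[[0,0,0],[0,0,0],[0,0,0],[0,0,0]])

```text
t: 39.6
eef_pos: [0.4641, 0.1706, 0.3061]
eef_rot: [0.629, 0.626, -0.327, 0.325]
ft_force: [0.5, 0.5, -0.1]
finger_gap: 0.999
```

carry_out(offset=[[-1.5,0.6,2.7],[-2.9,1.3,5.4],[-4.4,1.9,8.2],[-5.8,2.6,10.9],[-7.3,3.2,13.6]], angular=[[-0.02,0.89,-0.14],[-0.05,1.79,-0.28],[-0.07,2.68,-0.42],[-0.1,3.58,-0.56],[-0.12,4.47,-0.7]])

```text
t: 40.1
eef_pos: [0.4959, 0.0165, 0.2865]
eef_rot: [0.66, 0.698, -0.203, 0.19]
ft_force: [0.1, 0.1, -0.8]
finger_gap: 0.999
```

carry_out(offset=[[-2.4,0.5,2],[-4.8,1,3.9],[-7.3,1.4,5.9],[-9.7,1.9,7.8],[-12.1,2.4,9.8]], angular=[[-0.02,0.89,-0.14],[-0.05,1.79,-0.28],[-0.07,2.68,-0.42],[-0.1,3.58,-0.56],[-0.12,4.47,-0.7]])

```text
t: 40.6
eef_pos: [0.5265, -0.1371, 0.2685]
eef_rot: [0.664, 0.742, -0.074, 0.049]
ft_force: [0.5, -0.2, -0.6]
finger_gap: 0.998
```

carry_out(offset=[[-3,0.3,0.9],[-6,0.6,1.8],[-9,0.9,2.7],[-12,1.2,3.6],[-15,1.5,4.5]], angular=[[-0.02,0.89,-0.14],[-0.05,1.79,-0.28],[-0.07,2.68,-0.42],[-0.1,3.58,-0.56],[-0.12,4.47,-0.7]])

```text
t: 41.1
eef_pos: [0.5568, -0.2906, 0.2494]
eef_rot: [0.643, 0.758, 0.059, -0.095]
ft_force: [0.3, 0.9, 1.0]
finger_gap: 1.0
```

carry_out(offset=[[-3.1,0.1,-0.3],[-6.3,0.2,-0.6],[-9.4,0.3,-1],[-12.6,0.4,-1.3],[-15.7,0.5,-1.6]], angular=[[-0.02,0.89,-0.14],[-0.05,1.79,-0.28],[-0.07,2.68,-0.42],[-0.1,3.58,-0.56],[-0.12,4.47,-0.7]])

```text
t: 41.6
eef_pos: [0.5869, -0.4448, 0.2308]
eef_rot: [0.597, 0.744, 0.189, -0.235]
ft_force: [1.6, -0.4, 0.8]
finger_gap: 1.0
```

```bash
cat > t.py <<'E'
from h import *
st();housings(camera('top'))
phi=np.radians(-77.3);r=grasp_rot(phi,np.radians(35),1);z=r.as_matrix()[:,2];sv=np.array([np.cos(phi),np.sin(phi)])
g=np.r_[np.array((.574,-.377))-.0095*sv,.0145]
path([(g-.1*z,r),(g,r)],v=4.4,w=6)
E
python3 t.py
```

```text
t 41.6 q [0.87, 0.88, -0.31, 1.17, -0.16, 1.58, 0.86] p [0.5869, -0.4448, 0.2308] F [1.6, -0.4, 0.8] gap 1.0
{'c': array([ 574., -376.]), 'z': np.float64(0.049), 'sz': array([50., 62.]), 'stud': array([ 585., -429.,   33.]), 'ang': np.float64(-78.167), 'rect': np.float64(12.134), 'px': array([505., 265.])}
0 off [-5.2, 0.6, 12.0] ang [0.02, -0.07, -0.12]
1 off [-0.0, 0.0, 10.0] ang [0.0, 0.0, 0.0]
```

carry_out(offset=[[-1.3,0.2,3],[-2.6,0.3,6],[-3.9,0.5,9],[-5.2,0.6,12],[-5.2,0.6,12]], angular=[[0,0,0],[0,0,0],[0,0,0],[0,0,-0.1],[0,-0.1,-0.1]])

```text
t: 42.15
eef_pos: [0.5851, -0.4142, 0.0976]
eef_rot: [0.594, 0.747, 0.186, -0.234]
ft_force: [-0.3, -0.4, -0.4]
finger_gap: 1.005
```

carry_out(offset=[[0,0,2.5],[0,0,5],[0,0,7.5],[0,0,10],[0,0,10]], angular=[[0,0,0],[0,0,0],[0,0,0],[0,0,0],[0,0,0]])

```text
t: 42.65
eef_pos: [0.5743, -0.3594, 0.0193]
eef_rot: [0.594, 0.748, 0.186, -0.232]
ft_force: [-0.7, 0.4, -0.3]
finger_gap: 0.999
```

carry_out(offset=[[0,0,0],[0,0,0],[0,0,0],[0,0,0],[0,0,0]], angular=[[0,0,0],[0,0,0],[0,0,0],[0,0,0],[0,0,0]], jaw=1)

```text
t: 43.15
eef_pos: [0.5756, -0.3635, 0.0214]
eef_rot: [0.596, 0.747, 0.186, -0.228]
ft_force: [-0.6, -2.2, 4.4]
finger_gap: 0.576
```

```bash
cat > t.py <<'E'
from h import *; from ik import *
s=st();q0=s['joint_pos'];r0=R.from_quat(s['eef_rot'])
f=foot_in_tool([.574,-.3765],np.radians(-77.5),.030);print('foot',f.round(4));f[1]=0
for psi in(-115,):
    rp=place_rot(np.radians(psi),np.radians(35),1);t=tcp_for(f,PC+.055*PY+[-.003,0,.003],rp);print('place',t.round(4))
    w=[(s['eef_pos']+[-.02,.05,.23],r0),(t+[0.0,0,.16],rp),(t+[0,0,.02],rp),(t,rp)]
    track(q0,w);path(w,v=4.2,w=6.8)
E
python3 t.py
```

```text
t 43.15 q [0.83, 1.01, -0.33, 1.46, -0.14, 1.14, 0.9] p [0.5756, -0.3635, 0.0214] F [-0.6, -2.2, 4.4] gap 0.576
foot [ 0.0167 -0.0043  0.007 ]
place [0.4801 0.1806 0.0867]
track err 0.0 step 0.05 [0.83, 0.72, -0.37, 1.49, -0.21, 1.38, 0.8]
track err 0.0 step 0.25 [-0.7, 0.73, 0.01, 1.68, 0.35, 1.63, -1.28]
track err 0.0 step 0.05 [-0.7, 0.91, -0.0, 1.72, 0.36, 1.43, -1.36]
track err 0.0 step 0.03 [-0.7, 0.94, -0.0, 1.72, 0.36, 1.41, -1.37]
0 off [8.7, -0.4, -8.0] ang [0.0, 0.0, 0.0]
0 off [8.7, -0.4, -8.0] ang [0.0, 0.0, 0.0]
1 off [13.6, 1.2, 9.5] ang [0.53, -5.72, 2.74]
1 off [16.4, -2.2, 1.8] ang [0.53, -5.72, 2.74]
1 off [14.4, -6.1, -5.9] ang [0.53, -5.72, 2.74]
2 off [11.5, 0.0, 8.0] ang [0.0, 0.0, 0.0]
3 off [1.6, 0.0, 1.1] ang [0.0, 0.0, 0.0]
```

carry_out(offset=[[1.7,-0.1,-1.6],[3.5,-0.2,-3.2],[5.2,-0.2,-4.8],[7,-0.3,-6.4],[8.7,-0.4,-8]], angular=[[0,0,0],[0,0,0],[0,0,0],[0,0,0],[0,0,0]])

```text
t: 43.65
eef_pos: [0.5646, -0.3371, 0.1364]
eef_rot: [0.595, 0.747, 0.186, -0.229]
ft_force: [0.5, -0.1, -2.8]
finger_gap: 0.575
```

carry_out(offset=[[1.7,-0.1,-1.6],[3.5,-0.2,-3.2],[5.2,-0.2,-4.8],[7,-0.3,-6.4],[8.7,-0.4,-8]], angular=[[0,0,0],[0,0,0],[0,0,0],[0,0,0],[0,0,0]])

```text
t: 44.15
eef_pos: [0.554, -0.3113, 0.2518]
eef_rot: [0.595, 0.747, 0.186, -0.23]
ft_force: [-0.5, 0.2, -2.8]
finger_gap: 0.576
```

carry_out(offset=[[2.7,0.2,1.9],[5.4,0.5,3.8],[8.2,0.7,5.7],[10.9,1,7.6],[13.6,1.2,9.5]], angular=[[0.11,-1.14,0.55],[0.21,-2.29,1.1],[0.32,-3.43,1.64],[0.42,-4.58,2.19],[0.53,-5.72,2.74]])

```text
t: 44.65
eef_pos: [0.5286, -0.1461, 0.2499]
eef_rot: [0.702, 0.709, -0.012, -0.07]
ft_force: [0.3, 0.2, -2.4]
finger_gap: 0.576
```

carry_out(offset=[[3.3,-0.4,0.4],[6.6,-0.9,0.7],[9.8,-1.3,1.1],[13.1,-1.8,1.4],[16.4,-2.2,1.8]], angular=[[0.11,-1.14,0.55],[0.21,-2.29,1.1],[0.32,-3.43,1.64],[0.42,-4.58,2.19],[0.53,-5.72,2.74]])

```text
t: 45.15
eef_pos: [0.5035, 0.0189, 0.249]
eef_rot: [0.754, 0.616, -0.209, 0.093]
ft_force: [1.3, -0.2, -2.7]
finger_gap: 0.579
```

```bash
cat > t.py <<'E'
from h import *; from ik import *
s=st();q0=s['joint_pos']
rp=place_rot(np.radians(-115),np.radians(35),1);t=np.array([.4801,.1806,.0867])
w=[(t+[0.0,0,.16],rp),(t+[0,0,.02],rp),(t,rp)]
path(w,v=4.2,w=6.8)
E
python3 t.py
```

```text
t 45.15 q [-0.31, 0.45, -0.06, 1.93, 0.36, 1.13, -0.79] p [0.5035, 0.0189, 0.249] F [1.3, -0.2, -2.7] gap 0.579
0 off [14.1, -5.9, -5.8] ang [0.53, -5.71, 2.72]
1 off [11.5, 0.0, 8.0] ang [0.0, 0.0, 0.0]
2 off [1.6, 0.0, 1.1] ang [0.0, 0.0, 0.0]
```

carry_out(offset=[[2.8,-1.2,-1.2],[5.6,-2.4,-2.3],[8.5,-3.5,-3.5],[11.3,-4.7,-4.6],[14.1,-5.9,-5.8]], angular=[[0.11,-1.14,0.54],[0.21,-2.28,1.09],[0.32,-3.43,1.63],[0.42,-4.57,2.18],[0.53,-5.71,2.72]])

```text
t: 45.65
eef_pos: [0.4793, 0.1813, 0.2471]
eef_rot: [0.748, 0.477, -0.39, 0.247]
ft_force: [1.7, -1.2, -1.9]
finger_gap: 0.58
```

```bash
echo 'c=camera("scene");save("s6",c["pixels"][130:410,230:560])' >> t.py; python3 t.py
```

```text
t 45.65 q [-0.71, 0.73, 0.02, 1.68, 0.35, 1.63, -1.27] p [0.4793, 0.1813, 0.2471] F [1.7, -1.2, -1.9] gap 0.58
0 off [0.0, 0.1, 0.1] ang [-0.01, 0.0, 0.03]
1 off [11.5, 0.0, 8.0] ang [0.0, 0.0, 0.0]
2 off [1.6, 0.0, 1.1] ang [0.0, 0.0, 0.0]
```

View pics/s6.png

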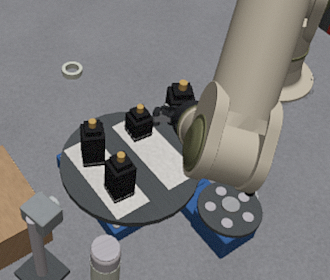

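carry_out(offset=[[2.3,0,1.6],[4.6,0,3.2],[6.9,0,4.8],[9.2,0,6.4],[11.5,0,8]], angular=[[0,0,0],[0,0,0],[0,0,0],[0,0,0],[0,0,0]])

```text
t: 46.2
eef_pos: [0.4796, 0.1804, 0.1057]
eef_rot: [0.748, 0.478, -0.389, 0.246]
ft_force: [1.6, 0.6, -2.7]
finger_gap: 0.574
```

carry_out(offset=[[0.4,0,0.3],[0.8,0,0.6],[1.2,0,0.8],[1.6,0,1.1],[1.6,0,1.1]], angular=[[0,0,0],[0,0,0],[0,0,0],[0,0,0],[0,0,0]])

```text
t: 46.7
eef_pos: [0.4796, 0.1801, 0.087]
eef_rot: [0.748, 0.478, -0.389, 0.246]
ft_force: [0.6, 1.5, -1.0]
finger_gap: 0.577
```

```bash
python3 -c "
from h import *
s=st();rp=place_rot(np.radians(-115),np.radians(35),1);path([(s['eef_pos'],rp)]);standing(cloud(camera('top')),xr=(.42,.57),yr=(.12,.2));standing(cloud(camera('scene')),xr=(.43,.52),yr=(.14,.22))"
```

```text
t 46.7 q [-0.7, 0.94, 0.01, 1.73, 0.35, 1.4, -1.36] p [0.4796, 0.1801, 0.087] F [0.6, 1.5, -1.0] gap 0.577
0 off [0.0, 0.0, 0.0] ang [-0.02, -0.03, 0.05]
blob 1029 zmax 0.1598 top [0.4814 0.1812 0.1563] mean [0.489 0.178 0.128]
blob 576 zmax 0.1619 top [0.4826 0.1838 0.1569] mean [0.489 0.189 0.134]
```

carry_out(offset=[[0.08,0,0.06],[0.08,0,0.06],[0.16,0,0.11],[0.16,0,0.11]], angular=[[0,0,0],[0,0,0],[0,0,0],[0,0,0]])

```text
t: 47.2
eef_pos: [0.4795, 0.18, 0.0848]
eef_rot: [0.748, 0.478, -0.39, 0.246]
ft_force: [0.3, -0.2, -1.3]
finger_gap: 0.572
```

carry_out(offset=[[0.08,0,0.06],[0.08,0,0.06],[0.08,0,0.06]], angular=[[0,0,0],[0,0,0],[0,0,0]])

```text
t: 47.5
eef_pos: [0.4795, 0.1801, 0.0846]
eef_rot: [0.747, 0.478, -0.39, 0.246]
ft_force: [0.1, 2.3, 6.0]
finger_gap: 0.576
```

Contact; release, retreat and rise clear, then check everything.

carry_out(offset=[[0,0,0],[0,0,0],[0,0,0],[0,0,0]], angular=[[0,0,0],[0,0,0],[0,0,0],[0,0,0]], jaw=-1)

```text
t: 47.9
eef_pos: [0.4795, 0.1799, 0.0837]
eef_rot: [0.748, 0.478, -0.39, 0.246]
ft_force: [0.0, 0.0, -0.5]
finger_gap: 1.003
```

carry_out(offset=[[0,0,-1],[0,0,-3],[0,0,-6],[0,0,-9],[0,0,-12]], angular=[[0,0,0],[0,0,0],[0,0,0],[0,0,0],[0,0,0]])

```text
t: 48.4
eef_pos: [0.5216, 0.2703, 0.154]
eef_rot: [0.748, 0.478, -0.39, 0.246]
ft_force: [-0.5, 0.2, -0.3]
finger_gap: 1.001
```

carry_out(offset=[[-2.5,0,-1.8],[-5,0,-3.5],[-7.5,0,-5.2],[-10,0,-7],[-10,0,-7]], angular=[[0,0,0],[0,0,0],[0,0,0],[0,0,0],[0,0,0]])

```text
t: 48.9
eef_pos: [0.5226, 0.2695, 0.2792]
eef_rot: [0.749, 0.478, -0.387, 0.246]
ft_force: [-0.0, -0.4, 1.3]
finger_gap: 1.003
```

```bash
cat > t.py <<'E'
from h import *
st();c=camera('top');W=cloud(c);s2=camera('scene');W2=cloud(s2);standing(W);print('scene');standing(W2)
with np.errstate(all='ignore'):
    for nm,V in(('top',W),('scene',W2)):
        k=(abs(V[...,2]-.152)<.02)&(np.hypot(V[...,0]-.447,V[...,1]-.35)<.085);print(nm,'knob',V[k].mean(0).round(3),k.sum())
    px=c['pixels'].astype(int);m=(px.min(-1)>140)&(W[...,2]>.012)&(W[...,2]<.03)&(abs(W[...,0]-.5)<.1)&(abs(W[...,1]+.27)<.1);print('tape',cv2.minEnclosingCircle((W[m][:,:2]*1000).astype(np.float32)))
    for n in(c,dict(np.load('top0.npz'))):
        V=cloud(n);m=(abs(V[...,2]-.148)<.008)&(np.hypot(V[...,0]-.728,V[...,1]-.338)<.06);print('can',m.sum(),V[m].mean(0).round(3))
save('end',np.hstack([c['pixels'][100:400,80:480],s2['pixels'][140:440,230:560]]))
E
python3 t.py
```

```text
t 48.9 q [-0.76, 0.79, 0.03, 1.43, 0.31, 1.81, -1.24] p [0.5226, 0.2695, 0.2792] F [-0.0, -0.4, 1.3] gap 1.003
blob 1151 zmax 0.1936 top [0.6181 0.194  0.1897] mean [0.611 0.188 0.151]
blob 1079 zmax 0.1936 top [0.6269 0.0868 0.19  ] mean [0.619 0.084 0.153]
blob 827 zmax 0.1574 top [0.482  0.1825 0.1538] mean [0.479 0.177 0.13 ]
blob 800 zmax 0.1572 top [0.4948 0.0667 0.1545] mean [0.491 0.065 0.131]
blob 303 zmax 0.1 top [0.4472 0.293  0.0948] mean [0.447 0.293 0.094]
scene
blob 686 zmax 0.1582 top [0.4956 0.0688 0.1536] mean [0.502 0.078 0.122]
blob 2163 zmax 0.1967 top [0.6228 0.1477 0.1906] mean [0.629 0.159 0.145]
blob 261 zmax 0.1265 top [0.4909 0.2055 0.1206] mean [0.493 0.204 0.104]
top knob [0.393 0.339 0.155] 221
scene knob [nan nan nan] 0
tape ((513.15625, -270.03411865234375), 29.548240661621094)
can 559 [0.728 0.337 0.148]
can 565 [0.728 0.337 0.148]t.py:5: RuntimeWarning: Mean of empty slice.
  k=(abs(V[...,2]-.152)<.02)&(np.hypot(V[...,0]-.447,V[...,1]-.35)<.085);print(nm,'knob',V[k].mean(0).round(3),k.sum())
```

View pics/end.png

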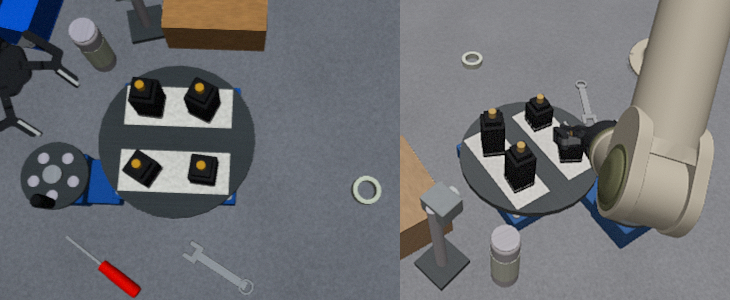

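```bash
python3 -c "
from h import *
print(finish_job());st()"
```

```text
the job is handed in; nothing more can be done
None
the job is handed in; nothing more can be done
```

All four housings were present. I stood both tall ones upright on the front pad, turned the handwheel three turns clockwise, and stood both short ones on the second pad. The job was handed in at about 49 s with the gripper open and clear; it reported no verdict.

What the last checks showed:
- **Tall housings:** stud tops read 0.194 m high (0.192 expected), both on the pad that is now at the back.
- **Short housings:** stud tops read 0.157 m high (0.156 expected). They stand about 54 mm and 62 mm either side of the front pad's centre, with at most about 10 mm of radial error.
- **Handwheel:** the knob is back within about 3 mm of where it started, roughly 0.05 rad off three turns (0.3 allowed).
- **Can and tape:** the can is unmoved. The tape matches the reading taken after the wheel was turned; I took no position for it at the start.

Three things did not go as planned:
- **First tall housing:** the arm could not place it with the tool pointing forward, because joint 4 was at its limit. I placed all four with the tool pointing to the right instead.
- **Knocked housing:** one short housing was knocked a few centimetres aside during the run, so I measured it again before picking it up.
- **Scene camera:** in the final view the arm hid the knob and part of one short housing. Those two checks rest on the top camera alone.

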